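Load a swinging wash cradle with heat-sink modules and hang it back

ROBOT

A 6-joint arm with a two-finger parallel gripper is mounted at the origin on the work surface. World frame = base frame: x ahead of the robot, y to its left, z up, the work surface at z = 0. Lengths are in m, angles in degrees, forces in N, time in s.
With the tool pointing down it reaches from about 0.35 to 0.925 m from the base axis. Payload 6.4 kg.
Tool frame: the origin (TCP) lies at the centre of the arm's flange, where the gripper is bolted on; the fingertips stand 199 mm ahead of it and the grasp point (between the pads) lies 180 mm ahead of it (ctrl.tips_ahead is the distance from the TCP to the fingertips, in m); z points along the fingers, y is the line along which they close (so a half turn about z gives the same grasp; the last joint's range is limited). The gripper opens to 94 mm and grips with 3 to 60 N. Pads are 16 mm wide; open, the fingers measure 119 mm over their backs; the gripper's body (75 mm by 177 mm) begins 78 mm behind the grasp point.
Start: joints at [-81.137, 14.043, 89.255, -0, 76.702, -9.975], TCP at [0.21, -0.615, 0.405] pointing down, gripper open.
Joint ranges: [-179.41, 179.41], [-58.25, 129.5], [7.25, 145.43], [-54.29, 234.29], [11.92, 165.04], [-157.13, 157.13]. Speed limits (degrees/s): [147.25, 147.25, 180, 180, 180, 180].

INTERFACE

Orientations are given as a 3x3 rotation matrix whose columns are the frame's x, y, z axes.
In Python, from cell import ctrl, grab_frame, workorder, models gives the robot as it stands.
- The arm moves only by the tool servo_tool, never from a script. Its argument "commands" is text: rows parted by semicolons, each of 7 numbers parted by spaces: the shift along the tool's x, y, z each as a share of 0.025 m, from -1 to 1, then the turn, a rotation vector about the tool's x, y, z each as a share of 10 degrees, from -1 to 1, then the closure, from -1 (fully open) to 1 (shut). In form: x y z wx wy wz fingers; .... A call has 1 to 10 rows; each row shifts and turns the commanded pose from where the row before left it, along the tool's axes as they then stand; what a row does not reach is not made up. A row lasts 1/8 s, in which the tool goes at most 62.5 mm and 10.7 degrees, less where a joint would pass 70% of its speed; a pose out of reach is approached as far as the arm can. A call with a number of a shift or a turn outside -1 to 1 is refused whole. A call with a gripper value outside its range is refused whole. The fingers move at their own pace and stop on an object; "force" is the grip in N (left out, the last holds). Time passes only in rows, so rows that do not move let the fingers close. It gives the time, the measured TCP pose, the force, the opening and the grip force at its end, in the units of the state.
- ctrl.get_obs(): the state, without advancing time (a new reading comes with each control period).
- grab_frame(name): name is "scene" or "top"; returns a dict with "color" (480x640x3 uint8, red, green, blue), "range_z" (480x640 float32, m along the optical axis (not along the pixel's ray), 0 where there is no reading), "fx", "fy", "cx", "cy" (pixels), "dist_coeffs" ([k1, k2, p1, p2, k3] as OpenCV has them; the pictures are not rectified), "R" (3x3) and "t" (3): a world point X has camera coordinates R X + t. Camera axes: x right, y down, z forward; pixel columns grow to the right and rows downward; lengths in m; the calibration is good to about 2 mm. A picture is of the moment at which its call begins.
- workorder.job_done(): hands the job in; it is judged then, once.
Trained networks look in a picture, given as the dict that the camera call returned (one of the last four; its "shot" number tells which), for a name from the list of things; names that differ only in an ending like _2 or _b are one class to them, and where a whole thing is asked for, a point or a joint stands for the part that bears it (a point fixed in the world has none). Each returns a list of dicts, best first, with "p" (0 to 1); they miss things now and then, are a little off and sometimes report something else, mostly with a low value. They report only what shows in the picture. A call takes as long as a camera call. They do not tell look-alikes from the thing itself.
- models.look_for(picture, name): "centre" ([column, row] in pixels, amid what is visible of it).
- models.pinpoint(picture, name): "centre" ([column, row] in pixels: a listed point, or the origin of a listed thing).
The state is a dict: "time": time; "joint_positions": joint angles; "joint_vel": joint speeds; "effort": joint torques, N m; "ee_pos": TCP position; "ee_rot": TCP orientation; "contact_force": force on the tool from outside, world axes, zero at the start; "wrist_torque": the same for the moment, N m; "opening": finger opening in m; "grasp_force": force on a finger pad.
Only numpy, scipy, OpenCV 4.12 (cv2) and the standard library are available. Lean on these libraries where they do the work, as an engineer would, in place of code of your own. Each camera call takes 0.05 s, during which the arm holds its last target. There are 200 camera calls.

TASK

Lift the empty wash cradle by its top bar straight up off the forked stand without letting it tip or swing, and stand it on the black rubber mat. There, load every finned heat-sink module on the bench into it, fins down, slid between the combs of its floor until they rest on the bottom, shared between the two sides of the bar so that it will hang nearly level. Then hang the loaded cradle back on the stand by its two pins, nearly level and still, and leave the other things on the bench where they are.

Things in the scene. Friction and masses are not known exactly. Their poses are not given: they have to be found in the camera images.
- cradle_bar (a point): lifting bar of the loose steel wash cradle (0.45 kg empty): flat-sided, 12 mm wide (x), 16 high, 144 long (y). The point is its centre, 86 mm above the cradle's underside; z up. Two 10 mm pins stick out along y at x = 0, 16 mm below the point, from y = +-70 to +-95 mm; they lie loosely in the stand's forks, so the cradle swings about y when pushed. End plates 44 mm wide join bar, pins and tray
- comb_floor (a point): centre of the cradle's inner floor, 6 mm above its underside, 80 mm below the bar's centre, same axes. Tray 168 (x) x 144 (y) mm, walls 18 mm above the floor, a 6 mm cross wall at x = 0, 24 high. On the floor 11 white comb fins along x, 160 long, 4 thick, 14 high, at y = -60 to 60 every 12 mm. A module fits with its centre's y at a multiple of 12; x = +-45, y = +-36 give four clear places. Seated, its centre is 27.5 mm above this point
- saddle (a point): the fixed stand: drip plate with two forked uprights at y = +-82 mm, 8 thick. The point: midway between the forks on the pin axis (y) of the hung cradle, 110 mm above the bench, 16 mm below the hung bar's centre. Slots 14 mm wide (x), 14 deep, flaring above to about 30; fork tops 135 mm above the bench. Lift 100 mm or more before moving aside, as the tray hangs between the uprights. Either way round will do
- mat_top (a point): black rubber mat, fixed, 220 x 220 x 4 mm; the point is the centre of its top, 4 mm above the bench; x, y along its sides
- sink0_mid (a point): module 0 of up to 4 alike (may be absent), 55 mm high, 0.1 kg: aluminium plate 60 x 50 x 5 mm; four fins under it, along x, 60 long, 3 thick, 18 deep, at y = -18, -6, 6, 18; on it a black block 32 (x) x 26 (y) mm, 32 high, to grasp. Starts standing on its fins. The point: its centre, 27.5 mm above the fin tips; block from 23 to 55 mm above them. A half turn makes no difference
- sink1_mid (a point): module 1 of up to 4 alike (may be absent), 55 mm high, 0.1 kg: aluminium plate 60 x 50 x 5 mm; four fins under it, along x, 60 long, 3 thick, 18 deep, at y = -18, -6, 6, 18; on it a black block 32 (x) x 26 (y) mm, 32 high, to grasp. Starts standing on its fins. The point: its centre, 27.5 mm above the fin tips; block from 23 to 55 mm above them. A half turn makes no difference
- sink2_mid (a point): module 2 of up to 4 alike (may be absent), 55 mm high, 0.1 kg: aluminium plate 60 x 50 x 5 mm; four fins under it, along x, 60 long, 3 thick, 18 deep, at y = -18, -6, 6, 18; on it a black block 32 (x) x 26 (y) mm, 32 high, to grasp. Starts standing on its fins. The point: its centre, 27.5 mm above the fin tips; block from 23 to 55 mm above them. A half turn makes no difference
- sink3_mid (a point): module 3 of up to 4 alike (may be absent), 55 mm high, 0.1 kg: aluminium plate 60 x 50 x 5 mm; four fins under it, along x, 60 long, 3 thick, 18 deep, at y = -18, -6, 6, 18; on it a black block 32 (x) x 26 (y) mm, 32 high, to grasp. Starts standing on its fins. The point: its centre, 27.5 mm above the fin tips; block from 23 to 55 mm above them. A half turn makes no difference
- spool: bystander: solder spool on a stand, 90 x 120 x 94 mm, origin under its centre
- dish: bystander: small clear dish, 48 mm wide, 14 high, among the modules, origin under its centre
- board_block: bystander: white block with a green circuit board, 120 x 90 x 25 mm, origin under its centre
- driver: bystander: screwdriver 160 mm long, lying
- brush: bystander: brush 150 mm long, lying
- cradle: the whole cradle; origin at the centre of its underside, same axes
- stand: the whole stand; origin under its centre on the bench, axes as its pin-axis point
Not all that is in view belongs to the job. Leave any red look-alike of the part that bears sink0_mid alone.

How it is judged (in metres and radians):
On the way, in this order (a step that is already met when the one before it is completed fails the run):
1. the cradle is lifted clear of the forks, upright (z of cradle_bar in the frame of saddle above 0.055 m and angle between cradle_bar's own z axis and vertical below 0.3 rad), for 0.1 s.
2. the empty cradle stands flat on the mat (horizontal distance between cradle_bar and mat_top below 0.035 m and z of cradle_bar in the frame of mat_top between 0.08 and 0.091 m and angle between cradle_bar's own z axis and vertical below 0.06 rad), for 0.3 s.
3. every module is seated in the comb floor while the cradle stands on the mat (all of step 2 and z of sink0_mid in the frame of cradle_bar between -0.058 and -0.046 m and x of sink0_mid in the frame of cradle_bar between -0.06 and 0.06 m and y of sink0_mid in the frame of cradle_bar between -0.06 and 0.06 m and angle between the x axis of each of sink0_mid, sink1_mid, sink2_mid, sink3_mid and the x axis of cradle_bar, either way round below 0.12 rad and angle between the z axis of each of sink0_mid, sink1_mid, sink2_mid, sink3_mid and the z axis of cradle_bar, either way round below 0.1 rad and z of sink1_mid in the frame of cradle_bar between -0.058 and -0.046 m and x of sink1_mid in the frame of cradle_bar between -0.06 and 0.06 m and y of sink1_mid in the frame of cradle_bar between -0.06 and 0.06 m and z of sink2_mid in the frame of cradle_bar between -0.058 and -0.046 m and x of sink2_mid in the frame of cradle_bar between -0.06 and 0.06 m and y of sink2_mid in the frame of cradle_bar between -0.06 and 0.06 m and z of sink3_mid in the frame of cradle_bar between -0.058 and -0.046 m and x of sink3_mid in the frame of cradle_bar between -0.06 and 0.06 m and y of sink3_mid in the frame of cradle_bar between -0.06 and 0.06 m), for 0.3 s.
At the end, for the whole second after the job is handed in: cradle hangs by both pins in the forks (bar 10 to 22 mm above the pin axis, within 22 mm across and 12 mm along), tilted under 0.28 rad, at rest; each present module in it, within 6 mm of resting on its floor, along the comb within 0.12 rad (x of cradle_bar in the frame of saddle between -0.022 and 0.022 m and y of cradle_bar in the frame of saddle between -0.012 and 0.012 m and z of cradle_bar in the frame of saddle between 0.01 and 0.022 m and angle between the y axis of cradle_bar and the y axis of saddle, either way round below 0.06 rad and angle between cradle_bar's own z axis and vertical below 0.28 rad and z of sink0_mid in the frame of cradle_bar between -0.058 and -0.046 m and x of sink0_mid in the frame of cradle_bar between -0.06 and 0.06 m and y of sink0_mid in the frame of cradle_bar between -0.06 and 0.06 m and angle between the x axis of each of sink0_mid, sink1_mid, sink2_mid, sink3_mid and the x axis of cradle_bar, either way round below 0.12 rad and angle between the z axis of each of sink0_mid, sink1_mid, sink2_mid, sink3_mid and the z axis of cradle_bar, either way round below 0.1 rad and z of sink1_mid in the frame of cradle_bar between -0.058 and -0.046 m and x of sink1_mid in the frame of cradle_bar between -0.06 and 0.06 m and y of sink1_mid in the frame of cradle_bar between -0.06 and 0.06 m and z of sink2_mid in the frame of cradle_bar between -0.058 and -0.046 m and x of sink2_mid in the frame of cradle_bar between -0.06 and 0.06 m and y of sink2_mid in the frame of cradle_bar between -0.06 and 0.06 m and z of sink3_mid in the frame of cradle_bar between -0.058 and -0.046 m and x of sink3_mid in the frame of cradle_bar between -0.06 and 0.06 m and y of sink3_mid in the frame of cradle_bar between -0.06 and 0.06 m and linear speed of cradle below 0.02 m/s and angular speed of cradle below 0.15 rad/s); the robot touches nothing.
It fails at once if the cradle tips by more than 0.4 rad (angle between cradle_bar's own z axis and vertical above 0.4 rad).
It fails at once if the cradle catches: it is dragged or rammed against the stand with over 60 N (contact force between cradle and stand above 60 N).
It fails at once if a bystander is pushed more than 40 mm (distance of any of spool, dish, board_block, driver, brush from where it was at the start of the episode above 0.04 m).
Of sink0, sink1, sink2, sink3 only 2 to 4 are there at a start; the rules pass over those that are not, and their reading is None.
At some moment in a run one of sink0, sink1, sink2, sink3 may be knocked a few centimetres aside while the robot is not near it.
It also fails if it takes over 210 s, if anything falls off the work surface, if the arm or the gripper's body presses on something with over 40 N, if the wrist force passes 120 N, or if a joint passes its speed limit or range.

## Working session

There is one attempt and no reset: what is moved stays moved. The work goes in short steps, Python scripts to look and compute and a tool call to move; the robot and the scene stay as the last step left them, time stands still between calls to the robot, and variables do not carry over. Pictures are saved under pics/ and viewed, at most 14 in all, crops included, and the job is handed in when it is done.

Besides the shell and the picture viewer there is one more tool, called after ">>>" in YAML: its name, and indented under it one key for each argument. servo_tool: Moves the arm, as the interface text tells. Its arguments: {"type":"object","properties":{"commands":{"type":"string"},"force":{"type":"number"}},"required":["commands"]}

```bash
ls; mkdir -p pics
cat > h.py <<'E'
import numpy as np, cv2
from cell import ctrl, grab_frame, workorder, models
def K(f): return np.array([[f['fx'],0,f['cx']],[0,f['fy'],f['cy']],[0,0,1.]])
def ray(f,px):
    n=cv2.undistortPoints(np.array([[px]],float),K(f),np.array(f['dist_coeffs'],float))[0,0]
    R=np.array(f['R']);t=np.array(f['t']); return -R.T@t, R.T@np.array([n[0],n[1],1.])
def atz(f,px,z):
    c,d=ray(f,px); return c+d*(z-c[2])/d[2]
def cloud(f):
    h,w=f['range_z'].shape
    g=np.stack(np.meshgrid(np.arange(w),np.arange(h)),-1).reshape(-1,1,2).astype(float)
    n=cv2.undistortPoints(g,K(f),np.array(f['dist_coeffs'],float))[:,0]
    z=f['range_z'].reshape(-1,1); P=np.hstack([n*z,z])
    W=(P-np.array(f['t']))@np.array(f['R']); W[z[:,0]==0]=np.nan
    return W.reshape(h,w,3)
def save(f,n): cv2.imwrite('pics/'+n+'.png',f['color'][:,:,::-1])
E
python3 - <<'E'
from h import *
for c in ('scene','top'):
    f=grab_frame(c); save(f,c+'0'); C=-np.array(f['R']).T@np.array(f['t']); print(c,C.round(3))
    for n,z in (('cradle_bar',.126),('comb_floor',.046),('saddle',.11),('mat_top',.004),('sink0_mid',.0275),('spool',0),('dish',0),('board_block',0),('driver',0),('brush',0)):
        for d in models.pinpoint(f,n)[:6]:
            print(n,round(d['p'],2),np.round(d['centre']),atz(f,d['centre'],z).round(3))
E
```

```text
pics
scene [1.009 0.793 0.956]
cradle_bar 0.77 [295. 164.] [ 0.547 -0.292  0.126]
comb_floor 0.72 [297. 188.] [ 0.548 -0.279  0.046]
saddle 0.96 [295. 167.] [ 0.543 -0.301  0.11 ]
mat_top 0.58 [397. 344.] [0.555 0.297 0.004]
sink0_mid 0.69 [367. 228.] [ 0.432 -0.056  0.028]
sink0_mid 0.64 [318. 274.] [0.635 0.044 0.027]
sink0_mid 0.6 [340. 402.] [0.746 0.378 0.027]
spool 0.85 [260. 290.] [0.781 0.005 0.   ]
spool 0.43 [389. 253.] [0.414 0.035 0.   ]
dish 0.58 [334. 256.] [ 0.555 -0.02   0.   ]
board_block 0.69 [238. 240.] [ 0.77 -0.19  0.  ]
driver 0.83 [505. 402.] [0.424 0.514 0.   ]
brush 0.73 [305. 151.] [ 0.415 -0.512  0.   ]
top [0.489 0.005 1.248]
cradle_bar 0.91 [432. 253.] [ 0.557 -0.288  0.126]
comb_floor 0.97 [422. 258.] [ 0.549 -0.282  0.046]
saddle 0.6 [206. 259.] [0.553 0.271 0.11 ]
mat_top 0.86 [206. 257.] [0.564 0.298 0.004]
mat_top 0.47 [380. 180.] [ 0.769 -0.185  0.004]
sink0_mid 0.94 [336. 304.] [ 0.432 -0.054  0.028]
sink0_mid 0.76 [175. 194.] [0.734 0.375 0.028]
sink0_mid 0.58 [294. 231.] [0.63  0.056 0.028]
spool 0.55 [314. 179.] [ 0.776 -0.     0.   ]
dish 0.64 [433. 255.] [ 0.559 -0.323  0.   ]
dish 0.5 [316. 262.] [ 0.546 -0.001  0.   ]
dish 0.27 [288. 308.] [0.423 0.076 0.   ]
board_block 0.87 [381. 182.] [ 0.764 -0.186  0.   ]
driver 0.39 [316. 261.] [ 0.547 -0.001  0.   ]
brush 0.95 [506. 304.] [ 0.419 -0.52   0.   ]
```

View pics/top0.png

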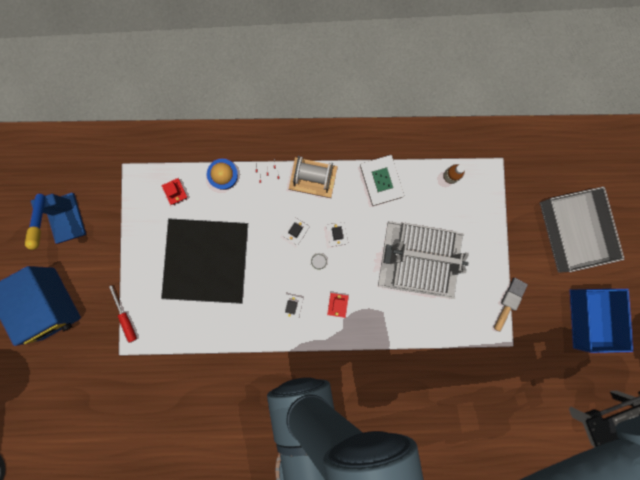

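View pics/scene0.png

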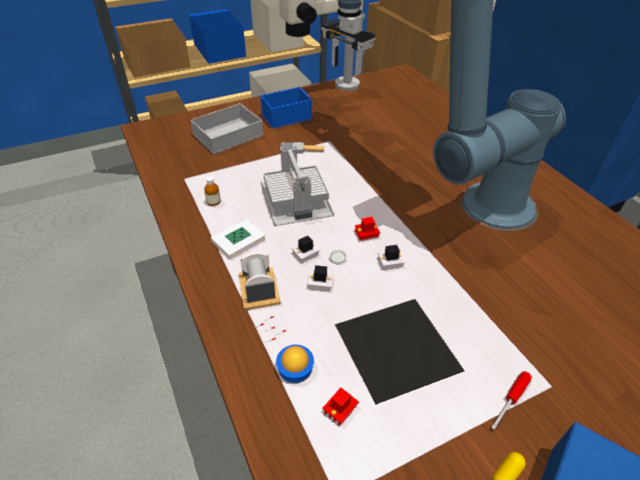

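Top view: three modules with black blocks at (296,231), (337,233) and (293,305). Red look-alikes are at (174,190) and (338,304), and I leave those alone. The dish is at (319,261), the cradle on its stand at (425,258) and the mat at (206,261). Next I measure with the depth images.

```bash
cat >> h.py <<'E'
def rect(p):
    (c,s,a)=cv2.minAreaRect((p[:,:2]*1000).astype(np.float32)); return np.round(c,1),np.round(s,1),round(a,1)
def blocks(fs,guess,zr=(.045,.06),r=.04):
    for name,f in fs.items():
        W=cloud(f); col=f['color'].astype(int)
        for g in guess:
            m=(np.hypot(W[...,0]-g[0],W[...,1]-g[1])<r)&(W[...,2]>zr[0])&(W[...,2]<zr[1])
            p=W[m]
            if len(p)>5: print(name,g,len(p),'med z',np.median(p[:,2]).round(4),'mean',p.mean(0).round(4),'rect',rect(p),'rgb',col[m].mean(0).round())
E
python3 - <<'E'
from h import *
fs={c:grab_frame(c) for c in ('scene','top')}
blocks(fs,[(.632,.05),(.63,-.05),(.425,.065)])
print('plate'); blocks({'top':fs['top']},[(.632,.05),(.63,-.05),(.425,.065)],(.014,.03),.05)
for n,f in fs.items():
    W=cloud(f)
    m=(np.abs(W[...,0]-.55)<.05)&(np.abs(W[...,1]+.29)<.065)&(W[...,2]>.12)&(W[...,2]<.15)
    p=W[m]; vx,vy,x0,y0=cv2.fitLine(p[:,:2].astype(np.float32),cv2.DIST_HUBER,0,.001,.001).ravel()
    print('bar',n,len(p),p.mean(0).round(4),'dir deg from y',np.degrees(np.arctan2(-vx*np.sign(vy),abs(vy))).round(2),'at',x0,y0,rect(p))
    m=(np.abs(W[...,0]-.55)<.16)&(np.abs(W[...,1]+.29)<.16)
    for lo,hi in ((.095,.15),(.055,.08),(.003,.02)):
        q=W[m&(W[...,2]>lo)&(W[...,2]<hi)]; print(lo,len(q),rect(q),np.median(q[:,2]))
    dark=(f['color'].max(2)<50)&(np.abs(W[...,0]-.56)<.15)&(np.abs(W[...,1]-.298)<.15)&(W[...,2]<.02)
    print('mat',rect(W[dark]),np.nanmedian(W[dark][:,2]), W[dark].mean(0))
f=fs['top']; im=f['color'][160:330,270:480,::-1]
cv2.imwrite('pics/crop.png',cv2.resize(im,None,fx=3.5,fy=3.5,interpolation=cv2.INTER_CUBIC))
E
```

```text
scene (0.632, 0.05) 135 med z 0.0541 mean [0.6361 0.0554 0.0534] rect (array([634.4,  52.6]), array([30.7, 31.9]), 55.3) rgb [46. 44. 45.]
scene (0.63, -0.05) 122 med z 0.054 mean [ 0.6258 -0.0563  0.0529] rect (array([625. , -57.3]), array([33.8, 33.8]), 9.1) rgb [44. 41. 43.]
scene (0.425, 0.065) 129 med z 0.0538 mean [0.4311 0.0704 0.0529] rect (array([429.9,  68.3]), array([29.9, 34.5]), 73.9) rgb [46. 43. 44.]
top (0.632, 0.05) 122 med z 0.0559 mean [0.6299 0.0525 0.0557] rect (array([630.4,  52.5]), array([26.4, 32.2]), 56.4) rgb [66. 63. 62.]
top (0.63, -0.05) 124 med z 0.0563 mean [ 0.6196 -0.0587  0.0558] rect (array([619.8, -58.9]), array([32.4, 26.2]), 9.1) rgb [67. 65. 63.]
top (0.425, 0.065) 123 med z 0.0558 mean [0.4277 0.0669 0.0558] rect (array([427.7,  66.8]), array([25.6, 31.7]), 75.3) rgb [78. 75. 74.]
plate
top (0.632, 0.05) 271 med z 0.0244 mean [0.6289 0.0519 0.0243] rect (array([630.5,  52.6]), array([50.1, 60.1]), 56.4) rgb [194. 190. 185.]
top (0.63, -0.05) 275 med z 0.0243 mean [ 0.6184 -0.0583  0.0243] rect (array([620.1, -59. ]), array([60.4, 49.9]), 8.3) 
[... 480 characters left out ...]
 1300 (array([ 550.4, -289.5]), array([319.6, 318.3]), 0.2) 0.005206752155245636
mat (array([558.6, 302.1]), array([216.3, 214.2]), 85.4) 0.004122649179049686 [0.56259612 0.30904161 0.00409243]
bar top 314 [ 0.544  -0.2947  0.1344] dir deg from y -11.8 at 0.5457588 -0.28727666 (array([ 540.1, -290.2]), array([137. ,  27.2]), 77.7)
0.095 706 (array([ 546.3, -287.6]), array([190.4,  50.1]), 79.5) 0.13283191177443807
0.055 1750 (array([ 547.3, -285.9]), array([170.9, 168.3]), 79.3) 0.06167036969134751
0.003 4322 (array([ 550., -290.]), array([319.9, 319.8]), 0.0) 0.005019660765858296
mat (array([556.1, 300.8]), array([213.3, 213.3]), 85.6) 0.004902023693862907 [0.55548312 0.30088477 0.00493353]
```

View pics/crop.png

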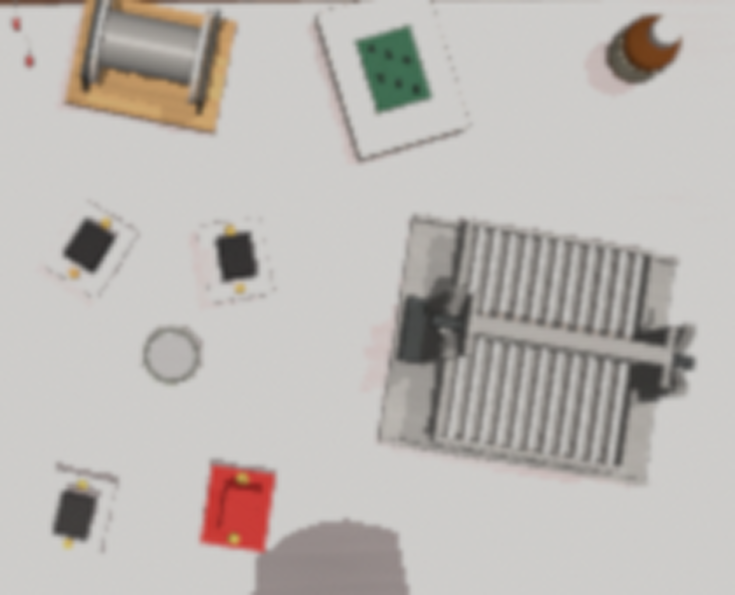

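Crop: the black-block modules at (90,245), (237,256) and (75,513) are the right ones. The red one at (238,507) is the look-alike and is excluded. Next I refine the bar and work out the first move.

```bash
cat >> h.py <<'E'
def pose(): o=ctrl.get_obs(); return np.array(o['ee_pos']),np.array(o['ee_rot'])
from scipy.spatial.transform import Rotation as Rn
def down(deg):
    "tool down, tool y (closing) along world angle deg"
    a=np.radians(deg); y=np.array([np.cos(a),np.sin(a),0]); z=np.array([0,0,-1.]); return np.column_stack([np.cross(y,z),y,z])
def go(p,deg):
    "shift in tool axes / 25mm and turn /10deg, to grasp point p"
    P,R=pose(); best=None
    for d in (deg,deg+180):
        v=Rn.from_matrix(R.T@down(d)).as_rotvec(degrees=True)
        if best is None or np.linalg.norm(v)<np.linalg.norm(best[0]): best=(v,d)
    v,d=best; s=R.T@(np.array(p)+[0,0,.18]-P)
    Dn=down(d).T@(np.array(p)+[0,0,.18]-P)
    print('gp',(P+R[:,2]*.18).round(4),'shift/25mm now-axes',(s/.025).round(3),'target-axes',(Dn/.025).round(3),'turn/10',(v/10).round(3),'deg',d)
E
python3 - <<'E'
from h import *
fs={c:grab_frame(c) for c in ('scene','top')}
u=np.array([np.sin(np.radians(10.4)),np.cos(np.radians(10.4))])
for n,f in fs.items():
    W=cloud(f); W=W[np.isfinite(W[...,2])]
    p=W[(W[:,2]>.128)&(W[:,2]<.145)&(np.abs((W[:,:2]-[.55,-.288])@u)<.055)&(np.abs((W[:,:2]-[.55,-.288])@[u[1],-u[0]])<.015)]
    vx,vy,x0,y0=cv2.fitLine(p[:,:2].astype(np.float32),cv2.DIST_HUBER,0,.001,.001).ravel()
    print(n,len(p),p[:,2].mean(),np.degrees(np.arctan2(vx,vy)),x0,y0, 'across',np.ptp((p[:,:2]-[x0,y0])@[u[1],-u[0]]), 'x at y=-.288', x0+(-.288-y0)*vx/vy)
    # tray (whole) rectangle z .055-.066 top of walls
    q=W[(np.abs(W[:,0]-.55)<.13)&(np.abs(W[:,1]+.285)<.13)&(W[:,2]>.052)&(W[:,2]<.068)]
    l=(q[:,:2]-[.55,-.288]); a=l@u; b=l@[u[1],-u[0]]
    print('tray along',np.percentile(a,[.5,99.5]).round(4),'across',np.percentile(b,[.5,99.5]).round(4))
    q=W[(np.abs(W[:,0]-.55)<.13)&(np.abs(W[:,1]+.285)<.13)&(W[:,2]>.095)]
    l=(q[:,:2]-[.55,-.288]); a=l@u; print('top along',np.percentile(a,[.3,99.7]).round(4))
print(ctrl.get_obs()['ee_rot'])
go([.549,-.286,.26],-10.4)
E
```

```text
scene 108 0.1329857797414572 10.5094385 0.5531844 -0.2863349 across 0.012495318405834989 x at y=-.288 0.5528755
tray along [-0.074   0.0897] across [-0.0812  0.0863]
top along [-0.0848  0.0957]
top 229 0.13535998193328005 10.607897 0.5465779 -0.28775325 across 0.012452789178504144 x at y=-.288 0.5465317
tray along [-0.0723  0.0861] across [-0.0868  0.0805]
top along [-0.0935  0.0943]
[[ 9.46431002e-01  3.22906115e-01  2.82860044e-06]
 [ 3.22906115e-01 -9.46431001e-01 -4.00978153e-05]
 [-1.02707546e-05  3.88631879e-05 -9.99999999e-01]]
gp [ 0.2099 -0.6152  0.2247] shift/25mm now-axes [17.09  -8.082 -1.414] target-axes [15.4   10.965 -1.413] turn/10 [ 0.     0.    -6.076] deg -10.4
```

>>> servo_tool:
  commands: "0 0 -.2 0 0 -.87 -1;0 0 -.2 0 0 -.87 -1;0 0 -.2 0 0 -.87 -1;0 0 -.2 0 0 -.87 -1;0 0 -.2 0 0 -.87 -1;0 0 -.2 0 0 -.87 -1;0 0 -.2 0 0 -.87 -1;0 0 0 0 0 0 -1"
  force: 12

```text
time: 2.3
ee_pos: [0.2099, -0.6153, 0.4402]
ee_rot: [[0.18, 0.984, 0.0], [0.984, -0.18, -0.001], [-0.001, 0.0, -1.0]]
contact_force: [-0.8, -0.3, -0.3]
opening: 0.0945
grasp_force: 0.0
```

>>> servo_tool:
  commands: ".96 .68 0 0 0 0 0;.96 .68 0 0 0 0 0;.96 .68 0 0 0 0 0;.96 .68 0 0 0 0 0;.96 .68 0 0 0 0 0;.96 .68 0 0 0 0 0;.96 .68 0 0 0 0 0;.96 .68 0 0 0 0 0;.96 .68 0 0 0 0 0;.96 .68 0 0 0 0 0"

```text
time: 3.55
ee_pos: [0.4205, -0.4085, 0.4394]
ee_rot: [[0.181, 0.983, -0.0], [0.983, -0.181, 0.0], [0.0, -0.0, -1.0]]
contact_force: [0.6, -0.5, 0.2]
opening: 0.047
grasp_force: 0.0
```

>>> servo_tool:
  commands: ".96 .68 0 0 0 0 0;.96 .68 0 0 0 0 0;.96 .68 0 0 0 0 0;.96 .68 0 0 0 0 0;.96 .68 0 0 0 0 0;.5 .5 0 0 0 0 0;0 0 0 0 0 0 0;0 0 0 0 0 0 0"

```text
time: 4.55
ee_pos: [0.5391, -0.2969, 0.4395]
ee_rot: [[0.179, 0.984, -0.0], [0.984, -0.179, -0.0], [-0.0, -0.0, -1.0]]
contact_force: [-0.1, 0.8, 0.2]
opening: 0.0473
grasp_force: 0.0
```

Run:
```python
from h import *
go([.550,-.288,.126],-10.5); print(ctrl.get_obs()['opening'],ctrl.get_obs()['time'],ctrl.get_obs()['contact_force'])
```

```text
gp [ 0.539  -0.2969  0.2595] shift/25mm now-axes [0.428 0.367 5.34 ] target-axes [0.428 0.363 5.341] turn/10 [-0.002  0.001  0.017] deg -10.5
0.04726558152309587 4.55 [-0.13382854  0.75338929  0.1961317 ]
```

>>> servo_tool:
  commands: ".43 .36 .3 0 0 .02 0;0 0 .9 0 0 0 0;0 0 .9 0 0 0 0;0 0 .9 0 0 0 0;0 0 .8 0 0 0 0;0 0 .7 0 0 0 0;0 0 .5 0 0 0 0;0 0 .3 0 0 0 0;0 0 0 0 0 0 0"

```text
time: 5.68
ee_pos: [0.5502, -0.2873, 0.3068]
ee_rot: [[0.182, 0.983, -0.0], [0.983, -0.182, 0.0], [0.0, -0.0, -1.0]]
contact_force: [-0.4, 0.5, 1.1]
opening: 0.0472
grasp_force: 0.0
```

Run:
```python
from h import *
go([.550,-.288,.126],-10.5); print(ctrl.get_obs()['contact_force'])
f=grab_frame('top'); im=f['color'][190:320,360:490,::-1]; a=cv2.resize(im,None,fx=3,fy=3,interpolation=cv2.INTER_CUBIC)
f=grab_frame('scene'); im=f['color'][120:250,230:360,::-1]; b=cv2.resize(im,None,fx=3,fy=3,interpolation=cv2.INTER_CUBIC)
cv2.imwrite('pics/g1.png',np.hstack([a,b]))
```

```text
gp [ 0.5502 -0.2873  0.1268] shift/25mm now-axes [-0.028 -0.005  0.033] target-axes [-0.028 -0.005  0.033] turn/10 [-0.002 -0.002  0.003] deg -10.5
[-0.37712764  0.5484861   1.09334234]
```

View pics/g1.png

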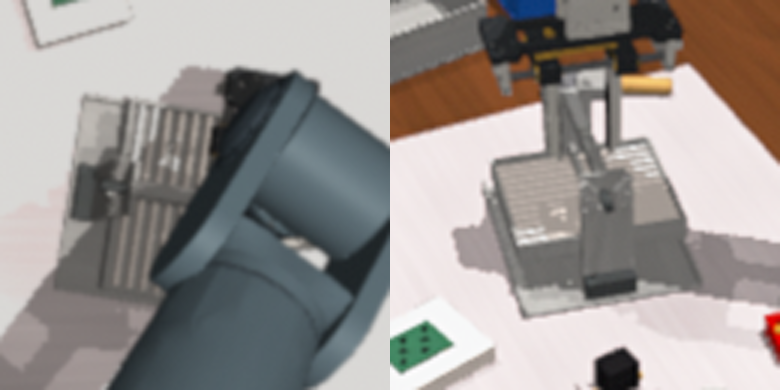

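The fingers straddle the bar: scene crop shows fingers at (550,120) and (613,120) with the bar between them. I close gently and watch the lateral force.

>>> servo_tool:
  commands: "0 0 0 0 0 0 .5;0 0 0 0 0 0 .5;0 0 0 0 0 0 .6;0 0 0 0 0 0 .65;0 0 0 0 0 0 .65"
  force: 5

```text
time: 6.4
ee_pos: [0.5502, -0.2873, 0.3072]
ee_rot: [[0.182, 0.983, 0.0], [0.983, -0.182, -0.0], [-0.0, 0.0, -1.0]]
contact_force: [-0.3, -0.1, -0.1]
opening: 0.0168
grasp_force: 0.0
```

>>> servo_tool:
  commands: "0 0 0 0 0 0 .7;0 0 0 0 0 0 .7;0 0 0 0 0 0 .75;0 0 0 0 0 0 .75;0 0 0 0 0 0 1;0 0 0 0 0 0 1;0 0 0 0 0 0 1"

```text
time: 7.28
ee_pos: [0.5502, -0.2873, 0.3071]
ee_rot: [[0.182, 0.983, -0.0], [0.983, -0.182, 0.0], [0.0, -0.0, -1.0]]
contact_force: [-3.1, 1.0, 1.4]
opening: 0.0122
grasp_force: 5.0
```

>>> servo_tool:
  commands: "0 -.05 0 0 0 0 1;0 0 0 0 0 0 1;0 0 0 0 0 0 1"

```text
time: 7.65
ee_pos: [0.5492, -0.2871, 0.3071]
ee_rot: [[0.182, 0.983, 0.001], [0.983, -0.182, -0.0], [-0.0, 0.001, -1.0]]
contact_force: [0.5, -0.1, -1.8]
opening: 0.0117
grasp_force: 5.0
```

Lateral force is gone. I grip firmly and lift straight up.

>>> servo_tool:
  commands: "0 0 0 0 0 0 1;0 0 0 0 0 0 1;0 0 0 0 0 0 1;0 0 0 0 0 0 1"
  force: 45

```text
time: 8.15
ee_pos: [0.5491, -0.2871, 0.3071]
ee_rot: [[0.182, 0.983, 0.0], [0.983, -0.182, -0.0], [0.0, 0.0, -1.0]]
contact_force: [1.1, -0.5, -2.3]
opening: 0.0115
grasp_force: 45.0
```

>>> servo_tool:
  commands: "0 0 -.2 0 0 0 1;0 0 -.3 0 0 0 1;0 0 -.4 0 0 0 1;0 0 -.4 0 0 0 1;0 0 -.4 0 0 0 1;0 0 -.4 0 0 0 1;0 0 -.4 0 0 0 1;0 0 -.4 0 0 0 1;0 0 -.4 0 0 0 1;0 0 -.4 0 0 0 1"

```text
time: 9.4
ee_pos: [0.549, -0.2871, 0.4003]
ee_rot: [[0.182, 0.983, -0.0], [0.983, -0.182, 0.0], [0.0, -0.0, -1.0]]
contact_force: [0.6, -0.0, -5.4]
opening: 0.0117
grasp_force: 45.0
```

>>> servo_tool:
  commands: "0 0 -.4 0 0 0 1;0 0 -.4 0 0 0 1;0 0 -.4 0 0 0 1;0 0 -.4 0 0 0 1;0 0 -.3 0 0 0 1;0 0 -.2 0 0 0 1;0 0 0 0 0 0 1;0 0 0 0 0 0 1"

```text
time: 10.4
ee_pos: [0.5489, -0.2871, 0.4516]
ee_rot: [[0.182, 0.983, -0.001], [0.983, -0.182, 0.001], [0.0, -0.001, -1.0]]
contact_force: [-0.2, -1.4, -5.8]
opening: 0.0112
grasp_force: 45.0
```

Run:
```python
from h import *
o=ctrl.get_obs(); print(o['contact_force'],o['wrist_torque'],o['opening'])
go([.5575,.300,.25],-10.5)
f=grab_frame('scene'); save(f,'lift')
```

```text
[-0.17737663 -1.40311269 -5.75719637] [-0.04098267 -0.02919735  0.01832928] 0.011201813428873225
gp [ 0.5488 -0.287   0.2716] shift/25mm now-axes [23.154 -3.927  0.878] target-axes [23.152 -3.943  0.866] turn/10 [-0.005 -0.002  0.004] deg -10.5
```

View pics/lift.png

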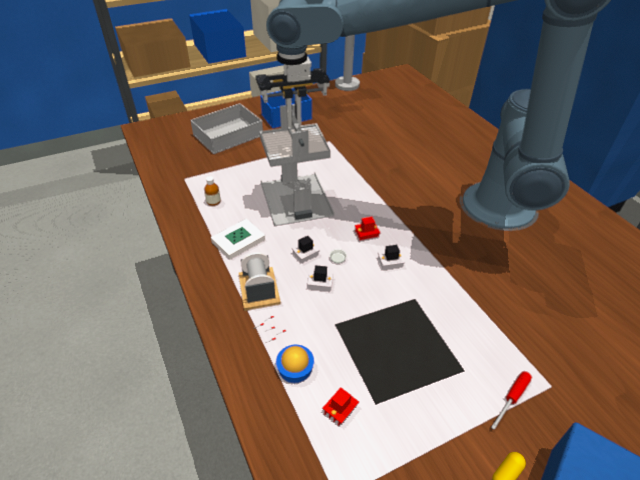

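>>> servo_tool:
  commands: ".2 -.03 0 0 0 0 1;.4 -.07 0 0 0 0 1;.6 -.1 0 0 0 0 1;.7 -.12 0 0 0 0 1;.7 -.12 0 0 0 0 1;.7 -.12 0 0 0 0 1;.7 -.12 0 0 0 0 1;.7 -.12 0 0 0 0 1;.7 -.12 0 0 0 0 1;.7 -.12 0 0 0 0 1"

```text
time: 11.7
ee_pos: [0.5511, -0.1312, 0.4522]
ee_rot: [[0.182, 0.983, 0.0], [0.983, -0.182, 0.0], [0.0, 0.0, -1.0]]
contact_force: [-0.4, -0.3, -5.7]
opening: 0.0115
grasp_force: 45.0
```

>>> servo_tool:
  commands: ".7 -.12 0 0 0 0 1;.7 -.12 0 0 0 0 1;.7 -.12 0 0 0 0 1;.7 -.12 0 0 0 0 1;.7 -.12 0 0 0 0 1;.7 -.12 0 0 0 0 1;.7 -.12 0 0 0 0 1;.7 -.12 0 0 0 0 1;.7 -.12 0 0 0 0 1;.7 -.12 0 0 0 0 1"

```text
time: 12.95
ee_pos: [0.5534, 0.0463, 0.4522]
ee_rot: [[0.182, 0.983, 0.0], [0.983, -0.182, 0.0], [0.0, 0.0, -1.0]]
contact_force: [0.3, 0.4, -6.1]
opening: 0.0119
grasp_force: 45.0
```

>>> servo_tool:
  commands: ".7 -.12 0 0 0 0 1;.7 -.12 0 0 0 0 1;.7 -.12 0 0 0 0 1;.7 -.12 0 0 0 0 1;.7 -.12 0 0 0 0 1;.7 -.12 0 0 0 0 1;.7 -.12 0 0 0 0 1;.7 -.12 0 0 0 0 1;.7 -.12 0 0 0 0 1;.7 -.12 0 0 0 0 1"

```text
time: 14.2
ee_pos: [0.5557, 0.2238, 0.4521]
ee_rot: [[0.182, 0.983, 0.0], [0.983, -0.182, -0.0], [-0.0, 0.0, -1.0]]
contact_force: [0.4, -0.2, -5.2]
opening: 0.0115
grasp_force: 45.0
```

>>> servo_tool:
  commands: ".7 -.12 0 0 0 0 1;.5 -.08 0 0 0 0 1;.3 -.05 0 0 0 0 1;.2 -.04 0 0 0 0 1;0 0 0 0 0 0 1;0 0 0 0 0 0 1"

```text
time: 14.95
ee_pos: [0.5564, 0.2654, 0.4522]
ee_rot: [[0.182, 0.983, 0.0], [0.983, -0.182, -0.0], [-0.0, 0.0, -1.0]]
contact_force: [-0.6, 0.4, -5.9]
opening: 0.0113
grasp_force: 45.0
```

Run:
```python
from h import *
go([.5575,.300,.091],-10.5)
```

```text
gp [0.5564 0.2654 0.2722] shift/25mm now-axes [ 1.369 -0.207  7.247] target-axes [ 1.368 -0.207  7.247] turn/10 [0.001 0.001 0.001] deg -10.5
```

>>> servo_tool:
  commands: ".7 -.1 .4 0 0 0 1;.67 -.1 .7 0 0 0 1;0 0 .8 0 0 0 1;0 0 .8 0 0 0 1;0 0 .8 0 0 0 1;0 0 .8 0 0 0 1;0 0 .8 0 0 0 1;0 0 .8 0 0 0 1;0 0 .4 0 0 0 1;0 0 .2 0 0 0 1"

```text
time: 16.2
ee_pos: [0.5576, 0.3004, 0.289]
ee_rot: [[0.182, 0.983, -0.0], [0.983, -0.182, -0.0], [-0.0, -0.0, -1.0]]
contact_force: [0.4, 0.8, -4.1]
opening: 0.0114
grasp_force: 45.0
```

>>> servo_tool:
  commands: "0 0 .2 0 0 0 1;0 0 .15 0 0 0 1;0 0 .1 0 0 0 1;0 0 .1 0 0 0 1;0 0 .1 0 0 0 1;0 0 0 0 0 0 1"

```text
time: 16.95
ee_pos: [0.5575, 0.3003, 0.2731]
ee_rot: [[0.182, 0.983, -0.0], [0.983, -0.182, -0.0], [-0.0, -0.0, -1.0]]
contact_force: [1.0, -0.2, -5.1]
opening: 0.0121
grasp_force: 45.0
```

>>> servo_tool:
  commands: "0 0 .05 0 0 0 1;0 0 .05 0 0 0 1;0 0 0 0 0 0 1"

```text
time: 17.32
ee_pos: [0.5577, 0.3004, 0.2713]
ee_rot: [[0.182, 0.983, 0.0], [0.983, -0.182, 0.0], [0.0, 0.0, -1.0]]
contact_force: [-0.4, -0.1, -2.9]
opening: 0.0118
grasp_force: 45.0
```

>>> servo_tool:
  commands: "0 0 .04 0 0 0 1;0 0 0 0 0 0 1"

```text
time: 17.58
ee_pos: [0.5578, 0.3005, 0.2712]
ee_rot: [[0.181, 0.983, 0.0], [0.983, -0.181, -0.0], [-0.0, 0.0, -1.0]]
contact_force: [-4.4, -2.8, 6.2]
opening: 0.0114
grasp_force: 45.0
```

Down on the mat (contact at TCP z 0.2712). I release, rise, and back off to look.

>>> servo_tool:
  commands: "0 0 -.03 0 0 0 .5;0 0 0 0 0 0 .3;0 0 0 0 0 0 .2;0 0 -.3 0 0 0 .2;0 0 -.8 0 0 0 .2;0 0 -1 0 0 0 .2;0 0 -1 0 0 0 .2;0 0 -1 0 0 0 .2;0 0 -1 0 0 0 .2;0 0 -.6 0 0 0 .2"
  force: 25

```text
time: 18.82
ee_pos: [0.5577, 0.3004, 0.4164]
ee_rot: [[0.182, 0.983, 0.004], [0.983, -0.182, 0.001], [0.002, 0.003, -1.0]]
contact_force: [0.5, -0.9, -0.0]
opening: 0.0378
grasp_force: 0.0
```

>>> servo_tool:
  commands: "-.9 0 0 0 0 0 .2;-1 0 0 0 0 0 .2;-1 0 0 0 0 0 .2;-1 0 0 0 0 0 .2;-1 0 0 0 0 0 .2;-1 0 0 0 0 0 .2;-1 0 0 0 0 0 .2;-1 0 0 0 0 0 .2;-1 0 0 0 0 0 .2;-1 0 0 0 0 0 .2"

```text
time: 20.08
ee_pos: [0.5115, 0.0553, 0.4117]
ee_rot: [[0.182, 0.983, -0.003], [0.983, -0.182, -0.0], [-0.001, -0.002, -1.0]]
contact_force: [0.3, -0.4, -0.5]
opening: 0.0378
grasp_force: 0.0
```

```bash
cat >> h.py <<'E'
def cradle(fs,c0,deg,zb=.094):
    u=np.array([np.sin(np.radians(-deg)),np.cos(np.radians(-deg))]); w=np.array([u[1],-u[0]])
    for n,f in fs.items():
        W=cloud(f); W=W[np.isfinite(W[...,2])]; l=(W[:,:2]-c0); a=l@u; b=l@w; z=W[:,2]
        p=W[(abs(z-zb-.004)<.008)&(abs(a)<.055)&(abs(b)<.015)]
        vx,vy,x0,y0=cv2.fitLine(p[:,:2].astype(np.float32),cv2.DIST_HUBER,0,.001,.001).ravel()
        k=(z>.02)&(z<.036)&(abs(a)<.09)&(abs(b)<.1)
        print(n,len(p),'z',p[:,2].mean().round(4),'deg',-np.degrees(np.arctan2(vx,vy)).round(2),'across',((p[:,:2]-c0)@w).mean().round(4),
         'tray a',np.percentile(a[k],[.5,99.5]).round(4),'b',np.percentile(b[k],[.5,99.5]).round(4),
         'top a',np.percentile(a[(z>.06)&(z<.1)&(abs(a)<.12)&(abs(b)<.03)],[.5,99.5]).round(4))
E
python3 - <<'E'
from h import *
fs={c:grab_frame(c) for c in ('scene','top')}
cradle(fs,[.5577,.3005],-10.5)
blocks(fs,[(.632,.052),(.622,-.058),(.428,.067)])
a,b=[cv2.resize(fs[n]['color'][s][:,:,::-1],None,fx=3,fy=3,interpolation=cv2.INTER_CUBIC) for n,s in (('top',np.s_[200:330,140:270]),('scene',np.s_[270:400,330:460]))]
cv2.imwrite('pics/mat.png',np.hstack([a,b]))
E
```

```text
scene 289 z 0.0971 deg -11.11 across 0.0014 tray a [-0.0717  0.0734] b [-0.0835  0.0845] top a [-0.0917  0.0944]
top 212 z 0.0987 deg -10.42 across -0.0011 tray a [-0.073   0.0711] b [-0.0846  0.0825] top a [-0.0954  0.0935]
scene (0.632, 0.052) 7 med z 0.0534 mean [0.6455 0.0164 0.053 ] rect (array([645.6,  16.2]), array([3.9, 2.5]), 64.7) rgb [17. 17. 17.]
scene (0.622, -0.058) 129 med z 0.0533 mean [ 0.6258 -0.0572  0.0526] rect (array([623.5, -59.6]), array([34.8, 30.7]), 9.4) rgb [43. 41. 42.]
scene (0.428, 0.067) 126 med z 0.0544 mean [0.4315 0.0703 0.0535] rect (array([430.3,  68.6]), array([29.9, 34.1]), 76.6) rgb [32. 30. 31.]
top (0.622, -0.058) 119 med z 0.056 mean [ 0.619  -0.0596  0.0555] rect (array([619.8, -60. ]), array([32.4, 26.3]), 7.2) rgb [63. 60. 59.]
```

View pics/mat.png

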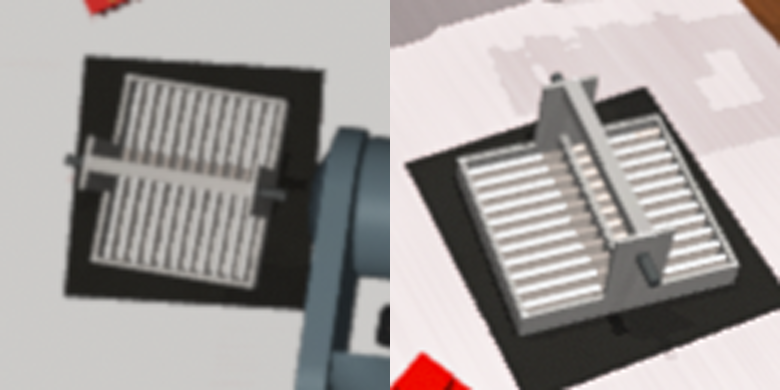

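The cradle stands flat on the mat, its pins at top-crop (70,160) and (285,193). The two cameras' offsets cancel when averaged, so the centre is (0.5577, 0.3005) at -10.5°. Next I take the averaged module position.

```bash
cat >> h.py <<'E'
def mods(fs,guess,r=.035):
    for g in guess:
        for n,f in fs.items():
            W=cloud(f); m=(np.hypot(W[...,0]-g[0],W[...,1]-g[1])<r)&(W[...,2]>.045)&(W[...,2]<.06); p=W[m]
            if len(p)<30: print(n,g,'few',len(p)); continue
            zt=np.percentile(p[:,2],80); p=p[p[:,2]>zt-.003]
            print(n,g,len(p),rect(p))
E
python3 - <<'E'
from h import *
fs={c:grab_frame(c) for c in ('scene','top')}
mods(fs,[(.632,.053),(.622,-.058),(.429,.067)])
print(np.round(ctrl.get_obs()['joint_positions'],1)); go([.6225,-.0585,.12],98.5)
E
```

```text
scene (0.632, 0.053) few 0
top (0.632, 0.053) few 0
scene (0.622, -0.058) 83 (array([624.4, -59. ]), array([33. , 29.3]), 6.9)
top (0.622, -0.058) 70 (array([619.9, -59.5]), array([31.8, 25.7]), 7.2)
scene (0.429, 0.067) 88 (array([430.1,  68.2]), array([28.6, 33.1]), 74.3)
top (0.429, 0.067) few 0
[ -6.3  -4.7 108.3   0.   76.4   4.2]
gp [0.5119 0.0565 0.2323] shift/25mm now-axes [-3.711  5.188  4.485] target-axes [3.688 5.198 4.493] turn/10 [-8.000e-03  5.000e-03  7.095e+00] deg 278.5
```

>>> servo_tool:
  commands: "0 0 0 0 0 .9 .15;0 0 0 0 0 .9 .15;0 0 0 0 0 .9 .15;0 0 0 0 0 .9 .15;0 0 0 0 0 .9 .15;0 0 0 0 0 .9 .15;0 0 0 0 0 .9 .15;0 0 0 0 0 .7 .15;0 0 0 0 0 0 .15"

```text
time: 21.4
ee_pos: [0.5125, 0.0576, 0.4127]
ee_rot: [[0.986, 0.168, -0.001], [0.168, -0.986, 0.0], [-0.001, -0.0, -1.0]]
contact_force: [-0.1, -0.4, -0.0]
opening: 0.0398
grasp_force: 0.0
```

>>> servo_tool:
  commands: ".53 .74 .5 0 0 0 .15;.53 .74 .5 0 0 0 .15;.53 .74 .5 0 0 0 .15;.53 .74 .5 0 0 0 .15;.53 .74 .5 0 0 0 .15;.53 .74 .5 0 0 0 .15;.5 .74 .5 0 0 0 .15;0 0 0 0 0 0 .15;0 0 0 0 0 0 .15"

```text
time: 22.52
ee_pos: [0.6246, -0.0548, 0.3258]
ee_rot: [[0.986, 0.167, -0.0], [0.167, -0.986, 0.0], [-0.0, -0.0, -1.0]]
contact_force: [0.2, 0.3, -0.0]
opening: 0.0396
grasp_force: 0.0
```

Run:
```python
from h import *
go([.6222,-.059,.046],98); print(ctrl.get_obs()['opening'],np.round(ctrl.get_obs()['joint_positions'],1))
fs={c:grab_frame(c) for c in ('scene','top')}
mods(fs,[(.632,.053),(.622,-.058),(.429,.067)])
```

```text
gp [ 0.6245 -0.0548  0.1458] shift/25mm now-axes [-0.12   0.15   3.992] target-axes [-0.117  0.152  3.992] turn/10 [-0.002  0.001  0.162] deg 278
0.039618356263995694 [-15.4  15.5  96.1   0.   68.4  65. ]
scene (0.632, 0.053) few 0
top (0.632, 0.053) few 0
scene (0.622, -0.058) 80 (array([624.6, -58.5]), array([32.3, 28.9]), 12.8)
top (0.622, -0.058) 25 (array([608.1, -61.4]), array([ 8.9, 24.5]), 5.7)
scene (0.429, 0.067) 78 (array([429.8,  68.4]), array([26.4, 32.9]), 75.5)
top (0.429, 0.067) 36 (array([429.4,  73.4]), array([11.8, 31.2]), 74.5)
```

>>> servo_tool:
  commands: "-.12 .15 .2 0 0 .1 .15;0 0 .8 0 0 0 .15;0 0 .9 0 0 0 .15;0 0 .8 0 0 0 .15;0 0 .7 0 0 0 .15;0 0 .4 0 0 0 .15;0 0 .2 0 0 0 .15;0 0 0 0 0 0 .15"

```text
time: 23.62
ee_pos: [0.6226, -0.0597, 0.2257]
ee_rot: [[0.989, 0.148, 0.0], [0.148, -0.989, -0.0], [0.0, 0.0, -1.0]]
contact_force: [0.9, 0.4, 0.6]
opening: 0.0398
grasp_force: 0.0
```

>>> servo_tool:
  commands: "0 0 0 0 0 0 .5;0 0 0 0 0 0 .5;0 0 0 0 0 0 .6;0 0 0 0 0 0 .6;0 0 0 0 0 0 .6"

```text
time: 24.25
ee_pos: [0.6228, -0.0597, 0.2264]
ee_rot: [[0.989, 0.149, 0.001], [0.149, -0.989, -0.0], [0.001, 0.0, -1.0]]
contact_force: [-0.5, 0.1, 5.5]
opening: 0.026
grasp_force: 24.8
```

>>> servo_tool:
  commands: "0 0 -.3 0 0 0 .6;0 0 -.6 0 0 0 .6;0 0 -1 0 0 0 .6;0 0 -1 0 0 0 .6;0 0 -1 0 0 0 .6;0 0 -1 0 0 0 .6;0 0 -.8 0 0 0 .6;0 0 0 0 0 0 .6"

```text
time: 25.25
ee_pos: [0.6229, -0.0598, 0.3704]
ee_rot: [[0.989, 0.148, 0.004], [0.148, -0.989, -0.001], [0.004, 0.002, -1.0]]
contact_force: [-0.5, 0.3, -1.8]
opening: 0.026
grasp_force: 24.8
```

Run:
```python
from h import *
c,s=np.cos(np.radians(-10.5)),np.sin(np.radians(-10.5))
def place(x,y): return np.array([.5577,.3005])+[c*x-s*y, s*x+c*y]
for xy in ((-.037,-.036),(-.037,.036),(.046,0)): print(xy,place(*xy).round(4))
o=ctrl.get_obs(); print(o['opening'],o['grasp_force'],o['contact_force'])
go([*place(-.037,.036),.2],79.5)
```

```text
(-0.037, -0.036) [0.5148 0.2718]
(-0.037, 0.036) [0.5279 0.3426]
(0.046, 0) [0.6029 0.2921]
0.025998777333688387 24.79250192642212 [-0.49993009  0.27624894 -1.78123363]
gp [ 0.6235 -0.06    0.1904] shift/25mm now-axes [ -1.365 -16.482  -0.414] target-axes [ -6.669 -15.135  -0.382] turn/10 [ 0.006 -0.022  1.904] deg 259.5
```

>>> servo_tool:
  commands: "0 0 -.1 0 0 .5 .6;0 0 -.1 0 0 .7 .6;0 0 -.1 0 0 .7 .6;-.15 -.3 -.1 0 0 0 .6;-.3 -.6 0 0 0 0 .6;-.38 -.85 0 0 0 0 .6;-.38 -.85 0 0 0 0 .6;-.38 -.85 0 0 0 0 .6;-.38 -.85 0 0 0 0 .6;-.38 -.85 0 0 0 0 .6"

```text
time: 26.5
ee_pos: [0.5876, 0.0794, 0.3782]
ee_rot: [[0.983, -0.181, 0.0], [-0.181, -0.983, 0.0], [0.0, -0.0, -1.0]]
contact_force: [0.3, 0.1, -0.8]
opening: 0.0256
grasp_force: 24.8
```

>>> servo_tool:
  commands: "-.38 -.85 0 0 0 0 .6;-.38 -.85 0 0 0 0 .6;-.38 -.85 0 0 0 0 .6;-.38 -.85 0 0 0 0 .6;-.38 -.85 0 0 0 0 .6;-.38 -.85 0 0 0 0 .6;-.38 -.85 0 0 0 0 .6;-.38 -.85 0 0 0 0 .6;-.38 -.85 0 0 0 0 .6;-.3 -.6 0 0 0 0 .6"

```text
time: 27.75
ee_pos: [0.5333, 0.2989, 0.3782]
ee_rot: [[0.984, -0.181, 0.0], [-0.181, -0.984, 0.0], [0.0, -0.0, -1.0]]
contact_force: [0.3, -0.2, -1.1]
opening: 0.0262
grasp_force: 24.8
```

>>> servo_tool:
  commands: "-.25 -.5 0 0 0 0 .6;-.1 -.3 0 0 0 0 .6;0 0 0 0 0 0 .6;0 0 0 0 0 0 .6"

```text
time: 28.25
ee_pos: [0.5293, 0.3182, 0.3781]
ee_rot: [[0.983, -0.182, -0.0], [-0.182, -0.983, -0.0], [-0.0, 0.0, -1.0]]
contact_force: [0.0, 0.4, -1.2]
opening: 0.0261
grasp_force: 24.8
```

Run:
```python
from h import *
go([.5279,.3426,.0745],79.5)
f=grab_frame('top'); n=grab_frame('scene')
mods({'scene':n,'top':f},[(.632,.053),(.429,.067)])
for d in models.pinpoint(f,'sink0_mid'): print(d['p'],np.round(d['centre']),atz(f,d['centre'],.0275).round(3))
```

```text
gp [0.5293 0.3181 0.1981] shift/25mm now-axes [-0.233 -0.952  4.943] target-axes [-0.233 -0.95   4.944] turn/10 [0.001 0.    0.001] deg 259.5
scene (0.632, 0.053) few 0
top (0.632, 0.053) few 0
scene (0.429, 0.067) 83 (array([429.7,  68.5]), array([28.9, 31.4]), 74.8)
top (0.429, 0.067) 84 (array([427.5,  66.7]), array([25.3, 31.1]), 78.0)
0.94 [170. 193.] [0.739 0.388 0.028]
0.74 [336. 304.] [ 0.432 -0.051  0.028]
0.59 [316. 224.] [ 0.647 -0.003  0.028]
```

Module A has been knocked to about (0.647, -0.003), noted for later. I carry on with placing.

>>> servo_tool:
  commands: "-.23 -.5 .1 0 0 0 .6;0 -.45 .5 0 0 0 .6;0 0 .8 0 0 0 .6;0 0 .9 0 0 0 .6;0 0 .9 0 0 0 .6;0 0 .8 0 0 0 .6;0 0 .4 0 0 0 .6;0 0 .3 0 0 0 .6;0 0 0 0 0 0 .6;0 0 0 0 0 0 .6"

```text
time: 29.65
ee_pos: [0.5281, 0.3431, 0.2615]
ee_rot: [[0.983, -0.182, 0.001], [-0.182, -0.983, 0.001], [0.001, -0.001, -1.0]]
contact_force: [-0.3, 0.5, -0.3]
opening: 0.0259
grasp_force: 24.8
```

Run:
```python
from h import *
go([.5279,.3426,.0565],79.5); print(ctrl.get_obs()['contact_force'])
f=grab_frame('scene')
cv2.imwrite('pics/p1.png',cv2.resize(f['color'][280:410,330:470,::-1],None,fx=5,fy=4.6,interpolation=cv2.INTER_CUBIC)[:600])
```

```text
gp [0.5283 0.3432 0.0815] shift/25mm now-axes [-0.005  0.022  1.   ] target-axes [-0.003  0.021  1.   ] turn/10 [-0.005 -0.007  0.004] deg 259.5
[-0.3071604   0.48192975 -0.33946928]
```

View pics/p1.png

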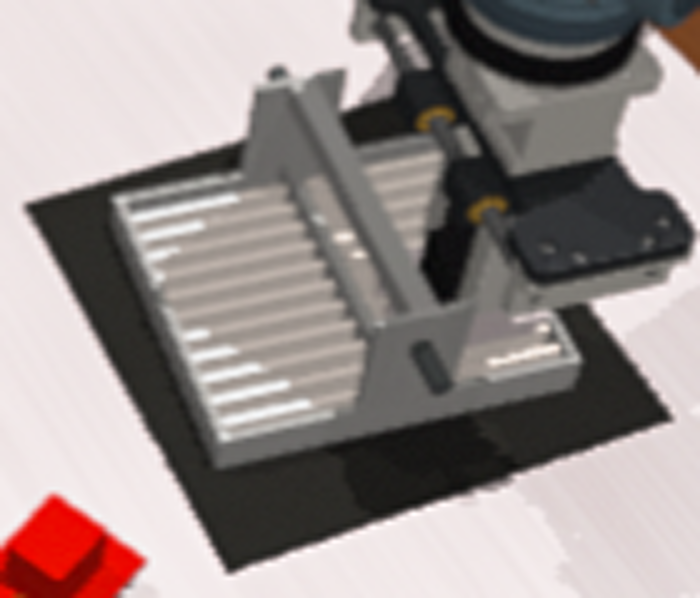

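The module (block at (440,250)) hangs over the near-right side at the right end of the comb. I lower it in small steps and watch the force.

>>> servo_tool:
  commands: "0 .02 .2 0 0 0 .6;0 0 .2 0 0 0 .6;0 0 .15 0 0 0 .6;0 0 0 0 0 0 .6"

```text
time: 30.2
ee_pos: [0.5275, 0.3424, 0.2463]
ee_rot: [[0.983, -0.182, -0.001], [-0.182, -0.983, -0.0], [-0.001, 0.001, -1.0]]
contact_force: [0.3, -0.8, -0.6]
opening: 0.0261
grasp_force: 24.8
```

>>> servo_tool:
  commands: "0 0 .1 0 0 0 .6;0 0 .1 0 0 0 .6;0 0 .05 0 0 0 .6;0 0 0 0 0 0 .6"

```text
time: 30.7
ee_pos: [0.5276, 0.3425, 0.2405]
ee_rot: [[0.983, -0.182, -0.0], [-0.182, -0.983, -0.0], [-0.0, 0.0, -1.0]]
contact_force: [-0.1, 0.5, -2.0]
opening: 0.0259
grasp_force: 24.8
```

>>> servo_tool:
  commands: "0 0 .08 0 0 0 .6;0 0 .06 0 0 0 .6;0 0 0 0 0 0 .6;0 0 0 0 0 0 .6"

```text
time: 31.2
ee_pos: [0.5277, 0.3425, 0.2372]
ee_rot: [[0.983, -0.182, 0.0], [-0.182, -0.983, 0.0], [0.0, -0.0, -1.0]]
contact_force: [-0.7, -0.5, -0.7]
opening: 0.0259
grasp_force: 24.8
```

>>> servo_tool:
  commands: "0 0 .03 0 0 0 .6;0 0 0 0 0 0 .3;0 0 0 0 0 0 .15;0 0 0 0 0 0 .15;0 0 -.3 0 0 0 .15;0 0 -.7 0 0 0 .15;0 0 -1 0 0 0 .15;0 0 -1 0 0 0 .15;0 0 -1 0 0 0 .15;0 0 -1 0 0 0 .15"

```text
time: 32.45
ee_pos: [0.5277, 0.3425, 0.364]
ee_rot: [[0.983, -0.182, 0.002], [-0.182, -0.983, 0.001], [0.002, -0.001, -1.0]]
contact_force: [-0.2, 0.0, -0.5]
opening: 0.0398
grasp_force: 0.0
```

Run:
```python
from h import *
f=grab_frame('scene')
mods({'scene':f},[(.429,.067),(.647,-.003)])
go([.4288,.0676,.19],75.4)
```

```text
scene (0.429, 0.067) 78 (array([430.4,  68.1]), array([28.6, 31. ]), 76.2)
scene (0.647, -0.003) 83 (array([6.508e+02, 1.000e-01]), array([28.8, 30.8]), 64.7)
gp [0.5299 0.3435 0.1881] shift/25mm now-axes [-1.924 11.553 -0.144] target-axes [-1.084 11.662 -0.078] turn/10 [-0.028 -0.04   0.415] deg 255.4
```

>>> servo_tool:
  commands: "0 .3 0 0 0 .2 .15;-.05 .6 0 0 0 .21 .15;-.08 .9 0 0 0 0 .15;-.08 .9 0 0 0 0 .15;-.08 .9 0 0 0 0 .15;-.08 .9 0 0 0 0 .15;-.08 .9 0 0 0 0 .15;-.08 .9 0 0 0 0 .15;-.08 .9 0 0 0 0 .15;-.08 .9 0 0 0 0 .15"

```text
time: 33.75
ee_pos: [0.46, 0.1492, 0.3599]
ee_rot: [[0.967, -0.253, -0.003], [-0.253, -0.967, -0.0], [-0.002, 0.001, -1.0]]
contact_force: [-0.1, -0.4, -1.1]
opening: 0.0401
grasp_force: 0.0
```

>>> servo_tool:
  commands: "-.08 .9 .3 0 0 0 .15;-.08 .9 .5 0 0 0 .15;-.08 .9 .5 0 0 0 .15;-.08 .6 .5 0 0 0 .15;0 .2 .5 0 0 0 .15;0 0 .3 0 0 0 .15;0 0 0 0 0 0 .15"

```text
time: 34.62
ee_pos: [0.4313, 0.0682, 0.2958]
ee_rot: [[0.968, -0.251, -0.001], [-0.251, -0.968, 0.0], [-0.001, 0.0, -1.0]]
contact_force: [0.1, -0.3, -0.6]
opening: 0.0403
grasp_force: 0.0
```

Run:
```python
from h import *
f=grab_frame('scene')
mods({'scene':f},[(.429,.067),(.647,-.003)])
go([.4288,.0676,.046],75.4)
```

```text
scene (0.429, 0.067) 82 (array([430.1,  68.6]), array([30.7, 31.6]), 74.4)
scene (0.647, -0.003) 89 (array([6.508e+02, 2.000e-01]), array([30.7, 30.7]), 64.7)
gp [0.4315 0.0682 0.1163] shift/25mm now-axes [-0.1    0.051  2.813] target-axes [-0.101  0.051  2.813] turn/10 [-0.     0.002  0.007] deg 255.4
```

>>> servo_tool:
  commands: "-.1 .05 .3 0 0 0 .15;0 0 .7 0 0 0 .15;0 0 .7 0 0 0 .15;0 0 .6 0 0 0 .15;0 0 .3 0 0 0 .15;0 0 .2 0 0 0 .15;0 0 0 0 0 0 .15;0 0 0 0 0 0 .15"

```text
time: 35.67
ee_pos: [0.4289, 0.0672, 0.2269]
ee_rot: [[0.968, -0.251, 0.001], [-0.251, -0.968, -0.0], [0.001, -0.0, -1.0]]
contact_force: [-0.5, -0.1, 0.0]
opening: 0.0398
grasp_force: 0.0
```

>>> servo_tool:
  commands: "0 0 0 0 0 0 .5;0 0 0 0 0 0 .5;0 0 0 0 0 0 .6;0 0 0 0 0 0 .6;0 0 0 0 0 0 .6"

```text
time: 36.3
ee_pos: [0.4288, 0.0673, 0.2267]
ee_rot: [[0.968, -0.251, 0.0], [-0.251, -0.968, -0.0], [0.0, -0.0, -1.0]]
contact_force: [0.0, 0.7, 3.8]
opening: 0.0256
grasp_force: 25.0
```

>>> servo_tool:
  commands: "0 0 -.3 0 0 0 .6;0 0 -.6 0 0 0 .6;0 0 -1 0 0 0 .6;0 0 -1 0 0 0 .6;0 0 -1 0 0 0 .6;0 0 -1 0 0 0 .6;0 0 -.8 0 0 0 .6;0 0 0 0 0 0 .6;0 0 0 0 0 0 .6"

```text
time: 37.42
ee_pos: [0.4283, 0.0673, 0.3684]
ee_rot: [[0.968, -0.251, -0.001], [-0.251, -0.968, 0.0], [-0.001, 0.0, -1.0]]
contact_force: [-0.1, 0.5, -1.6]
opening: 0.0261
grasp_force: 25.0
```

Run:
```python
from h import *
go([.5148,.2718,.1985],79.5)
f=grab_frame('top'); s=grab_frame('scene')
mods({'scene':s,'top':f},[(.647,-.003)])
```

```text
gp [0.4281 0.0673 0.1884] shift/25mm now-axes [ 1.293 -8.787 -0.408] target-axes [ 1.912 -8.673 -0.406] turn/10 [ 0.     0.005 -0.406] deg 259.5
scene (0.647, -0.003) 87 (array([ 6.506e+02, -5.000e-01]), array([28.4, 30.9]), 63.7)
top (0.647, -0.003) 89 (array([645.5,  -1.6]), array([25.4, 32.2]), 58.3)
```

>>> servo_tool:
  commands: "0 -.2 -.2 0 0 -.2 .6;.1 -.5 -.2 0 0 -.2 .6;.2 -.9 0 0 0 0 .6;.2 -.9 0 0 0 0 .6;.2 -.9 0 0 0 0 .6;.2 -.9 0 0 0 0 .6;.2 -.9 0 0 0 0 .6;.2 -.9 0 0 0 0 .6;.2 -.9 0 0 0 0 .6;.2 -.8 0 0 0 0 .6"

```text
time: 38.78
ee_pos: [0.5073, 0.2527, 0.3789]
ee_rot: [[0.983, -0.181, -0.0], [-0.181, -0.983, 0.0], [-0.0, -0.0, -1.0]]
contact_force: [0.2, -0.4, -0.5]
opening: 0.026
grasp_force: 25.0
```

>>> servo_tool:
  commands: ".2 -.6 0 0 0 0 .6;.1 -.3 0 0 0 0 .6;0 0 0 0 0 0 .6;0 0 0 0 0 0 .6"

```text
time: 39.28
ee_pos: [0.5183, 0.2713, 0.3788]
ee_rot: [[0.983, -0.184, -0.0], [-0.184, -0.983, -0.0], [-0.0, 0.0, -1.0]]
contact_force: [0.3, -0.2, -0.5]
opening: 0.026
grasp_force: 25.0
```

Run:
```python
from h import *
go([.5148,.2718,.082],79.5)
```

```text
gp [0.5183 0.2713 0.1988] shift/25mm now-axes [-0.14   0.006  4.673] target-axes [-0.141  0.007  4.673] turn/10 [ 0.002  0.001 -0.008] deg 259.5
```

>>> servo_tool:
  commands: "-.14 0 .3 0 0 -.01 .6;0 0 .8 0 0 0 .6;0 0 .9 0 0 0 .6;0 0 .9 0 0 0 .6;0 0 .8 0 0 0 .6;0 0 .5 0 0 0 .6;0 0 .3 0 0 0 .6;0 0 .15 0 0 0 .6;0 0 0 0 0 0 .6;0 0 0 0 0 0 .6"

```text
time: 40.52
ee_pos: [0.5152, 0.2724, 0.2633]
ee_rot: [[0.983, -0.182, 0.001], [-0.182, -0.983, 0.0], [0.001, -0.001, -1.0]]
contact_force: [0.2, -0.3, -1.0]
opening: 0.0258
grasp_force: 25.0
```

>>> servo_tool:
  commands: "0 0 .2 0 0 0 .6;0 0 .15 0 0 0 .6;0 0 .1 0 0 0 .6;0 0 0 0 0 0 .6"

```text
time: 41.02
ee_pos: [0.5149, 0.2723, 0.251]
ee_rot: [[0.983, -0.182, -0.001], [-0.182, -0.983, -0.0], [-0.001, 0.0, -1.0]]
contact_force: [0.2, 0.3, 0.4]
opening: 0.0261
grasp_force: 25.0
```

>>> servo_tool:
  commands: "0 0 .1 0 0 0 .6;0 0 .1 0 0 0 .6;0 0 .1 0 0 0 .6;0 0 0 0 0 0 .6"

```text
time: 41.52
ee_pos: [0.5149, 0.2723, 0.2436]
ee_rot: [[0.983, -0.182, -0.001], [-0.182, -0.983, -0.0], [-0.0, 0.0, -1.0]]
contact_force: [0.4, 0.3, -0.8]
opening: 0.0258
grasp_force: 25.0
```

>>> servo_tool:
  commands: "0 0 .12 0 0 0 .6;0 0 .1 0 0 0 .6;0 0 .06 0 0 0 .6;0 0 0 0 0 0 .6"

```text
time: 42.02
ee_pos: [0.515, 0.2723, 0.2369]
ee_rot: [[0.983, -0.182, 0.0], [-0.182, -0.983, 0.0], [0.0, -0.0, -1.0]]
contact_force: [-0.5, 0.4, -0.2]
opening: 0.026
grasp_force: 25.0
```

>>> servo_tool:
  commands: "0 0 0 0 0 0 .3;0 0 0 0 0 0 .15;0 0 0 0 0 0 .15;0 0 -.3 0 0 0 .15;0 0 -.7 0 0 0 .15;0 0 -1 0 0 0 .15;0 0 -1 0 0 0 .15;0 0 -1 0 0 0 .15;0 0 -1 0 0 0 .15;0 0 0 0 0 0 .15"

```text
time: 43.28
ee_pos: [0.5156, 0.2725, 0.3656]
ee_rot: [[0.983, -0.181, 0.006], [-0.181, -0.983, 0.002], [0.006, -0.003, -1.0]]
contact_force: [1.0, 0.5, -0.5]
opening: 0.0398
grasp_force: 0.0
```

Run:
```python
from h import *
f=grab_frame('top'); s=grab_frame('scene')
mods({'scene':s,'top':f},[(.648,-.001)])
go([.648,-.001,.18],58.5)
```

```text
scene (0.648, -0.001) 80 (array([6.51e+02, 5.00e-01]), array([30.4, 30.8]), 64.7)
top (0.648, -0.001) 81 (array([645.7,  -1.2]), array([24.8, 30.7]), 62.3)
gp [0.5148 0.2723 0.182 ] shift/25mm now-axes [7.225 9.781 0.083] target-axes [10.254  6.535  0.082] turn/10 [-1.000e-03 -2.000e-03  2.104e+00] deg 238.5
```

>>> servo_tool:
  commands: "0 0 0 0 0 .7 .15;0 0 0 0 0 .7 .15;0 0 0 0 0 .6 .15;.5 .3 0 0 0 0 .15;.8 .5 0 0 0 0 .15;.9 .55 0 0 0 0 .15;.9 .55 0 0 0 0 .15;.9 .55 0 0 0 0 .15;.9 .55 0 0 0 0 .15;.9 .55 0 0 0 0 .15"

```text
time: 44.62
ee_pos: [0.5953, 0.1206, 0.361]
ee_rot: [[0.863, -0.506, -0.001], [-0.506, -0.863, -0.0], [-0.001, 0.001, -1.0]]
contact_force: [-0.8, 0.4, 0.7]
opening: 0.0402
grasp_force: 0.0
```

>>> servo_tool:
  commands: ".9 .55 0 0 0 0 .15;.9 .6 0 0 0 0 .15;.9 .6 .3 0 0 0 .15;.8 .6 .5 0 0 0 .15;.6 .5 .5 0 0 0 .15;.3 .2 .5 0 0 0 .15;0 0 .3 0 0 0 .15;0 0 0 0 0 0 .15"

```text
time: 45.62
ee_pos: [0.6507, 0.0015, 0.3084]
ee_rot: [[0.862, -0.506, -0.002], [-0.506, -0.862, 0.001], [-0.002, 0.0, -1.0]]
contact_force: [0.2, -0.3, -0.2]
opening: 0.0401
grasp_force: 0.0
```

Run:
```python
from h import *
f=grab_frame('top'); s=grab_frame('scene')
mods({'scene':s,'top':f},[(.648,-.001)])
blocks({'top':f,'scene':s},[(.648,-.001)],(.016,.028),.045)
go([.648,-.001,.046],59.5)
```

```text
scene (0.648, -0.001) 84 (array([ 6.506e+02, -2.000e-01]), array([28.7, 30.8]), 64.7)
top (0.648, -0.001) few 18
top (0.648, -0.001) 18 med z 0.0239 mean [0.6456 0.0215 0.0233] rect (array([646.3,  21.8]), array([11.4, 11.4]), 68.9) rgb [119. 112. 111.]
scene (0.648, -0.001) 240 med z 0.023 mean [0.6534 0.0055 0.0229] rect (array([650.5,  -1.2]), array([54.7, 60.3]), 58.6) rgb [144. 132. 129.]
gp [0.6512 0.0015 0.1297] shift/25mm now-axes [-0.057  0.15   3.35 ] target-axes [-0.055  0.15   3.35 ] turn/10 [-0.001 -0.002  0.01 ] deg 239.5
```

Angle of about 59° is confirmed by the plate. I grasp it.

>>> servo_tool:
  commands: "-.06 .15 .3 0 0 0 .15;0 0 .8 0 0 0 .15;0 0 .8 0 0 0 .15;0 0 .7 0 0 0 .15;0 0 .4 0 0 0 .15;0 0 .25 0 0 0 .15;0 0 .1 0 0 0 .15;0 0 0 0 0 0 .15"

```text
time: 46.72
ee_pos: [0.6481, -0.0017, 0.226]
ee_rot: [[0.862, -0.507, 0.001], [-0.507, -0.862, -0.0], [0.001, -0.0, -1.0]]
contact_force: [-0.8, 0.3, 0.3]
opening: 0.0401
grasp_force: 0.0
```

>>> servo_tool:
  commands: "0 0 0 0 0 0 .5;0 0 0 0 0 0 .5;0 0 0 0 0 0 .6;0 0 0 0 0 0 .6;0 0 0 0 0 0 .6"

```text
time: 47.35
ee_pos: [0.6482, -0.0017, 0.2262]
ee_rot: [[0.862, -0.507, 0.001], [-0.507, -0.862, -0.0], [0.001, -0.0, -1.0]]
contact_force: [0.3, 0.1, 2.9]
opening: 0.026
grasp_force: 24.8
```

>>> servo_tool:
  commands: "0 0 -.3 0 0 0 .6;0 0 -.6 0 0 0 .6;0 0 -1 0 0 0 .6;0 0 -1 0 0 0 .6;0 0 -1 0 0 0 .6;0 0 -1 0 0 0 .6;0 0 -.9 0 0 0 .6;0 0 -.4 0 0 0 .6;0 0 0 0 0 0 .6"

```text
time: 48.48
ee_pos: [0.648, -0.0017, 0.3815]
ee_rot: [[0.862, -0.507, 0.001], [-0.507, -0.862, -0.0], [0.001, -0.001, -1.0]]
contact_force: [0.6, -0.4, -0.9]
opening: 0.0262
grasp_force: 24.8
```

Run:
```python
from h import *
go([.6029,.2921,.199],79.5)
```

```text
gp [ 0.6482 -0.0017  0.2015] shift/25mm now-axes [-7.511 -9.215  0.095] target-axes [ -3.914 -11.226   0.1  ] turn/10 [-0.002 -0.008 -1.996] deg 259.5
```

>>> servo_tool:
  commands: "0 0 0 0 0 -.6 .6;0 0 0 0 0 -.7 .6;0 0 0 0 0 -.7 .6;-.15 -.4 0 0 0 0 .6;-.25 -.7 0 0 0 0 .6;-.3 -.85 0 0 0 0 .6;-.3 -.85 0 0 0 0 .6;-.3 -.85 0 0 0 0 .6;-.3 -.85 0 0 0 0 .6;-.3 -.85 0 0 0 0 .6"

```text
time: 49.72
ee_pos: [0.6252, 0.1401, 0.3807]
ee_rot: [[0.983, -0.181, 0.0], [-0.181, -0.983, 0.0], [0.0, -0.0, -1.0]]
contact_force: [0.3, 0.3, -0.4]
opening: 0.0259
grasp_force: 24.8
```

>>> servo_tool:
  commands: "-.3 -.85 0 0 0 0 .6;-.3 -.85 0 0 0 0 .6;-.3 -.85 0 0 0 0 .6;-.3 -.85 0 0 0 0 .6;-.3 -.85 0 0 0 0 .6;-.3 -.85 0 0 0 0 .6;-.15 -.6 0 0 0 0 .6;-.1 -.3 0 0 0 0 .6;0 0 0 0 0 0 .6;0 0 0 0 0 0 .6"

```text
time: 50.98
ee_pos: [0.6025, 0.2948, 0.3806]
ee_rot: [[0.983, -0.182, -0.0], [-0.182, -0.983, -0.0], [-0.0, 0.0, -1.0]]
contact_force: [-0.1, 0.5, -0.9]
opening: 0.0262
grasp_force: 24.8
```

Run:
```python
from h import *
go([.6029,.2921,.082],79.5)
```

```text
gp [0.6025 0.2948 0.2006] shift/25mm now-axes [0.035 0.103 4.743] target-axes [0.035 0.104 4.743] turn/10 [0.002 0.001 0.   ] deg 259.5
```

>>> servo_tool:
  commands: ".04 .1 .3 0 0 0 .6;0 0 .8 0 0 0 .6;0 0 .9 0 0 0 .6;0 0 .9 0 0 0 .6;0 0 .8 0 0 0 .6;0 0 .5 0 0 0 .6;0 0 .3 0 0 0 .6;0 0 .2 0 0 0 .6;0 0 0 0 0 0 .6;0 0 0 0 0 0 .6"

```text
time: 52.22
ee_pos: [0.6031, 0.2927, 0.2639]
ee_rot: [[0.983, -0.182, 0.001], [-0.182, -0.983, 0.0], [0.001, -0.001, -1.0]]
contact_force: [-0.3, 0.1, -0.8]
opening: 0.0262
grasp_force: 24.8
```

>>> servo_tool:
  commands: "0 0 .2 0 0 0 .6;0 0 .15 0 0 0 .6;0 0 .1 0 0 0 .6;0 0 0 0 0 0 .6"

```text
time: 52.72
ee_pos: [0.6028, 0.2926, 0.2515]
ee_rot: [[0.983, -0.182, -0.001], [-0.182, -0.983, -0.0], [-0.001, 0.0, -1.0]]
contact_force: [-0.6, -0.6, -0.9]
opening: 0.0257
grasp_force: 24.8
```

>>> servo_tool:
  commands: "0 0 .1 0 0 0 .6;0 0 .1 0 0 0 .6;0 0 .1 0 0 0 .6;0 0 0 0 0 0 .6"

```text
time: 53.22
ee_pos: [0.6028, 0.2926, 0.244]
ee_rot: [[0.983, -0.182, -0.001], [-0.182, -0.983, -0.0], [-0.001, 0.0, -1.0]]
contact_force: [0.6, -0.8, -1.1]
opening: 0.0262
grasp_force: 24.8
```

>>> servo_tool:
  commands: "0 0 .12 0 0 0 .6;0 0 .12 0 0 0 .6;0 0 .06 0 0 0 .6;0 0 0 0 0 0 .6"

```text
time: 53.72
ee_pos: [0.6028, 0.2926, 0.2367]
ee_rot: [[0.983, -0.182, -0.0], [-0.182, -0.983, -0.0], [-0.0, 0.0, -1.0]]
contact_force: [-0.1, -0.0, -0.6]
opening: 0.0261
grasp_force: 24.8
```

>>> servo_tool:
  commands: "0 0 0 0 0 0 .3;0 0 0 0 0 0 .15;0 0 0 0 0 0 .15;0 0 -.3 0 0 0 .15;0 0 -.7 0 0 0 .15;0 0 -1 0 0 0 .15;0 0 -1 0 0 0 .15;0 0 -1 0 0 0 .15;0 0 -1 0 0 0 .15;0 0 0 0 0 0 .15"

```text
time: 54.98
ee_pos: [0.6035, 0.2929, 0.3661]
ee_rot: [[0.983, -0.182, 0.007], [-0.182, -0.983, 0.002], [0.006, -0.003, -1.0]]
contact_force: [0.6, 0.4, -0.0]
opening: 0.0397
grasp_force: 0.0
```

>>> servo_tool:
  commands: "0 1 0 0 0 -.9 .15;0 1 0 0 0 -.9 .15;0 1 0 0 0 -.9 .15;0 1 0 0 0 -.9 .15;.5 1 0 0 0 -.9 .15;.6 .8 0 0 0 -.9 .15;.8 .6 0 0 0 -.9 .15;1 .3 0 0 0 -.9 .15;1 0 0 0 0 -.9 .15;1 0 0 0 0 -.9 .15"

```text
time: 56.22
ee_pos: [0.7204, 0.2332, 0.3606]
ee_rot: [[0.177, 0.984, -0.002], [0.984, -0.177, -0.0], [-0.001, -0.002, -1.0]]
contact_force: [1.0, 0.3, 0.4]
opening: 0.04
grasp_force: 0.0
```

Run:
```python
from h import *
fs={c:grab_frame(c) for c in ('scene','top')}
go([.5577,.3005,.16],-10.5); print(np.round(ctrl.get_obs()['joint_positions'],1))
for n,f in fs.items():
    for d in models.pinpoint(f,'sink0_mid'): print(n,round(d['p'],2),np.round(d['centre']),atz(f,d['centre'],.0375).round(3))
    W=cloud(f); cam=np.array([.5577,.3005]); a=np.radians(-10.5)
    l=W[...,:2]-cam; X=l@[np.cos(a),np.sin(a)]; Y=l@[-np.sin(a),np.cos(a)]
    for x,y in ((-.037,-.036),(-.037,.036),(.046,0)):
        m=(abs(X-x)<.03)&(abs(Y-y)<.03)&(W[...,2]>.055)&(W[...,2]<.075)&(f['color'].max(2)<90)
        if m.sum()>9: print(n,(x,y),m.sum(),np.percentile(W[m][:,2],80).round(4),X[m].mean().round(4),Y[m].mean().round(4))
a,b=[cv2.resize(fs[n]['color'][s][:,:,::-1],None,fx=3,fy=3,interpolation=cv2.INTER_CUBIC) for n,s in (('top',np.s_[200:330,140:270]),('scene',np.s_[270:400,330:460]))]
cv2.imwrite('pics/loaded.png',np.hstack([a,b]))
```

```text
gp [0.7197 0.2347 0.1805] shift/25mm now-axes [ 1.425 -6.857  0.829] target-axes [ 1.407 -6.862  0.819] turn/10 [-0.009  0.001  0.015] deg -10.5
[ 9.5 30.1 73.2  0.  76.8 19.8]
scene 0.83 [367. 225.] [ 0.435 -0.055  0.037]
scene 0.79 [378. 341.] [0.605 0.289 0.037]
scene 0.55 [339. 405.] [0.753 0.386 0.037]
scene (-0.037, -0.036) 154 0.066 -0.0358 -0.0334
scene (-0.037, 0.036) 156 0.0661 -0.0375 0.0362
scene (0.046, 0) 182 0.066 0.0466 0.0026
top 0.83 [337. 306.] [ 0.428 -0.054  0.038]
top 0.57 [172. 191.] [0.741 0.38  0.038]
```

View pics/loaded.png

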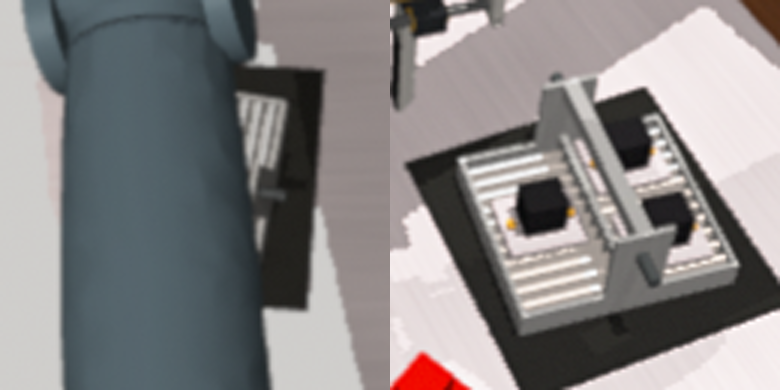

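All three modules are seated, block tops at 0.066 m as expected. I regrasp the bar at the same pose as the release.

>>> servo_tool:
  commands: ".2 -.9 0 0 0 0 .15;.2 -.9 0 0 0 0 .15;.2 -.9 0 0 0 0 .15;.2 -.9 0 0 0 0 .15;.2 -.9 0 0 0 0 .15;.2 -.9 0 0 0 0 .15;.15 -.9 0 0 0 0 .15;.05 -.4 0 0 0 0 .15;0 -.15 0 0 0 0 .15;0 0 0 0 0 0 .15"

```text
time: 57.68
ee_pos: [0.5583, 0.298, 0.362]
ee_rot: [[0.183, 0.983, 0.0], [0.983, -0.183, -0.0], [0.0, 0.0, -1.0]]
contact_force: [0.8, 0.0, -0.6]
opening: 0.0397
grasp_force: 0.0
```

Run:
```python
from h import *
go([.5577,.3005,.0915],-10.5)
```

```text
gp [0.5584 0.298  0.182 ] shift/25mm now-axes [ 0.094 -0.043  3.62 ] target-axes [ 0.094 -0.042  3.62 ] turn/10 [ 0.002 -0.    -0.002] deg -10.5
```

>>> servo_tool:
  commands: ".09 -.04 .3 0 0 0 .15;0 0 .8 0 0 0 .15;0 0 .8 0 0 0 .15;0 0 .7 0 0 0 .15;0 0 .5 0 0 0 .15;0 0 .3 0 0 0 .15;0 0 .2 0 0 0 .15;0 0 0 0 0 0 .15;0 0 0 0 0 0 .15"

```text
time: 58.8
ee_pos: [0.5577, 0.3009, 0.2726]
ee_rot: [[0.182, 0.983, 0.001], [0.983, -0.182, 0.0], [0.001, 0.001, -1.0]]
contact_force: [-0.0, 0.5, 0.2]
opening: 0.0396
grasp_force: 0.0
```

>>> servo_tool:
  commands: "0 0 0 0 0 0 .5;0 0 0 0 0 0 .6;0 0 0 0 0 0 .7;0 0 0 0 0 0 .75;0 0 0 0 0 0 1;0 0 0 0 0 0 1"
  force: 10

```text
time: 59.55
ee_pos: [0.5577, 0.3008, 0.272]
ee_rot: [[0.182, 0.983, 0.001], [0.983, -0.182, 0.0], [0.0, 0.001, -1.0]]
contact_force: [1.6, -0.7, -0.9]
opening: 0.0119
grasp_force: 10.0
```

>>> servo_tool:
  commands: "0 0 0 0 0 0 1;0 0 0 0 0 0 1;0 0 0 0 0 0 1;0 0 0 0 0 0 1"
  force: 55

```text
time: 60.05
ee_pos: [0.5576, 0.3008, 0.272]
ee_rot: [[0.182, 0.983, 0.0], [0.983, -0.182, 0.0], [0.0, 0.0, -1.0]]
contact_force: [3.9, -0.5, -1.3]
opening: 0.0117
grasp_force: 55.0
```

>>> servo_tool:
  commands: "0 0 -.2 0 0 0 1;0 0 -.4 0 0 0 1;0 0 -.6 0 0 0 1;0 0 -.8 0 0 0 1;0 0 -.8 0 0 0 1;0 0 -.8 0 0 0 1;0 0 -.8 0 0 0 1;0 0 -.8 0 0 0 1;0 0 -.8 0 0 0 1;0 0 -.6 0 0 0 1"

```text
time: 61.3
ee_pos: [0.5575, 0.3008, 0.4386]
ee_rot: [[0.182, 0.983, 0.001], [0.983, -0.182, 0.0], [0.001, 0.001, -1.0]]
contact_force: [0.2, 0.2, -7.9]
opening: 0.0114
grasp_force: 55.0
```

>>> servo_tool:
  commands: "0 0 -.4 0 0 0 1;0 0 -.3 0 0 0 1;0 0 -.1 0 0 0 1;0 0 0 0 0 0 1;0 0 0 0 0 0 1"

```text
time: 61.92
ee_pos: [0.5574, 0.3008, 0.4562]
ee_rot: [[0.182, 0.983, -0.001], [0.983, -0.182, -0.0], [-0.001, -0.001, -1.0]]
contact_force: [0.3, 0.4, -7.7]
opening: 0.0116
grasp_force: 55.0
```

Run:
```python
from h import *
go([.549,-.2868,.272],-10.5); o=ctrl.get_obs(); print(o['contact_force'],o['wrist_torque'],o['opening'])
f=grab_frame('scene'); save(f,'lift2')
```

```text
gp [0.5572 0.3007 0.2762] shift/25mm now-axes [-23.175   3.938   0.175] target-axes [-23.172   3.954   0.167] turn/10 [-0.006  0.003  0.004] deg -10.5
[ 0.26693607  0.39145233 -7.67322096] [-0.05130096 -0.03036852 -0.04870862] 0.011570985718367873
```

View pics/lift2.png

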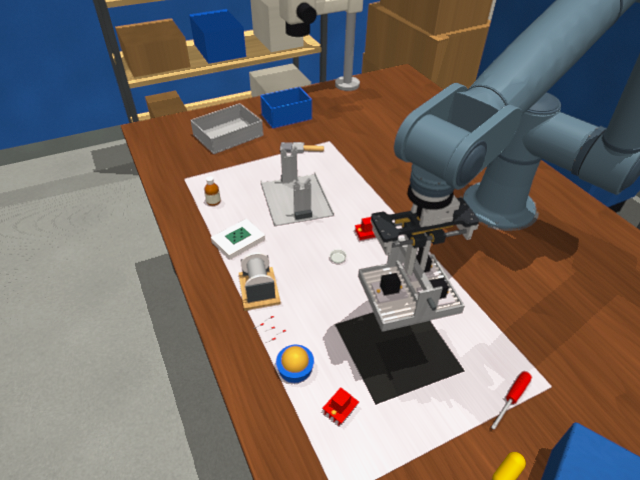

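The loaded cradle hangs level at (410,290), with the empty stand at (298,195). I carry it back.

>>> servo_tool:
  commands: "-.2 .03 0 0 0 0 1;-.4 .07 0 0 0 0 1;-.6 .1 0 0 0 0 1;-.7 .12 0 0 0 0 1;-.7 .12 0 0 0 0 1;-.7 .12 0 0 0 0 1;-.7 .12 0 0 0 0 1;-.7 .12 0 0 0 0 1;-.7 .12 0 0 0 0 1;-.7 .12 0 0 0 0 1"

```text
time: 63.22
ee_pos: [0.5553, 0.145, 0.4569]
ee_rot: [[0.182, 0.983, 0.0], [0.983, -0.182, 0.0], [0.0, 0.0, -1.0]]
contact_force: [-0.2, 0.1, -8.1]
opening: 0.0115
grasp_force: 55.0
```

>>> servo_tool:
  commands: "-.7 .12 0 0 0 0 1;-.7 .12 0 0 0 0 1;-.7 .12 0 0 0 0 1;-.7 .12 0 0 0 0 1;-.7 .12 0 0 0 0 1;-.7 .12 0 0 0 0 1;-.7 .12 0 0 0 0 1;-.7 .12 0 0 0 0 1;-.7 .12 0 0 0 0 1;-.7 .12 0 0 0 0 1"

```text
time: 64.47
ee_pos: [0.553, -0.0326, 0.4569]
ee_rot: [[0.182, 0.983, 0.0], [0.983, -0.182, 0.0], [0.0, 0.0, -1.0]]
contact_force: [-0.6, -0.0, -8.8]
opening: 0.0115
grasp_force: 55.0
```

>>> servo_tool:
  commands: "-.7 .12 0 0 0 0 1;-.7 .12 0 0 0 0 1;-.7 .12 0 0 0 0 1;-.7 .12 0 0 0 0 1;-.7 .12 0 0 0 0 1;-.7 .12 0 0 0 0 1;-.7 .12 0 0 0 0 1;-.7 .12 0 0 0 0 1;-.7 .12 0 0 0 0 1;-.7 .12 0 0 0 0 1"

```text
time: 65.72
ee_pos: [0.5508, -0.2101, 0.4569]
ee_rot: [[0.182, 0.983, 0.0], [0.983, -0.182, 0.0], [0.0, 0.0, -1.0]]
contact_force: [-0.4, -1.0, -7.5]
opening: 0.0111
grasp_force: 55.0
```

>>> servo_tool:
  commands: "-.7 .12 0 0 0 0 1;-.7 .12 0 0 0 0 1;-.5 .08 0 0 0 0 1;-.4 .06 0 0 0 0 1;-.2 .03 0 0 0 0 1;-.1 .02 0 0 0 0 1;0 0 0 0 0 0 1;0 0 0 0 0 0 1"

```text
time: 66.72
ee_pos: [0.5496, -0.2745, 0.4569]
ee_rot: [[0.181, 0.983, 0.0], [0.983, -0.181, 0.0], [0.0, 0.0, -1.0]]
contact_force: [0.7, 0.4, -7.9]
opening: 0.0115
grasp_force: 55.0
```

Run:
```python
from h import *
go([.549,-.2868,.128],-10.5)
```

```text
gp [ 0.5496 -0.2744  0.2769] shift/25mm now-axes [-0.491  0.065  5.957] target-axes [-0.49   0.066  5.957] turn/10 [ 0.    -0.001  0.007] deg -10.5
```

Align first, then lower to about 35 mm above seated and recheck.

>>> servo_tool:
  commands: "-.3 .04 0 0 0 .01 1;-.19 .025 0 0 0 0 1;0 0 .3 0 0 0 1;0 0 .6 0 0 0 1;0 0 .8 0 0 0 1;0 0 .8 0 0 0 1;0 0 .8 0 0 0 1;0 0 .6 0 0 0 1;0 0 .4 0 0 0 1;0 0 .2 0 0 0 1"

```text
time: 67.97
ee_pos: [0.549, -0.2872, 0.3439]
ee_rot: [[0.183, 0.983, -0.0], [0.983, -0.183, 0.0], [0.0, -0.0, -1.0]]
contact_force: [-0.3, -0.6, -7.7]
opening: 0.0118
grasp_force: 55.0
```

>>> servo_tool:
  commands: "0 0 0 0 0 0 1;0 0 0 0 0 0 1"

```text
time: 68.22
ee_pos: [0.5492, -0.2873, 0.3453]
ee_rot: [[0.183, 0.983, 0.001], [0.983, -0.183, -0.001], [-0.001, 0.001, -1.0]]
contact_force: [-0.1, -0.1, -7.1]
opening: 0.0115
grasp_force: 55.0
```

Run:
```python
from h import *
go([.549,-.2868,.128],-10.5)
f=grab_frame('scene')
cv2.imwrite('pics/h1.png',cv2.resize(f['color'][110:230,225:365,::-1],None,fx=5,fy=5,interpolation=cv2.INTER_CUBIC)[:600])
```

```text
gp [ 0.5494 -0.2875  0.1653] shift/25mm now-axes [ 0.02  -0.012  1.492] target-axes [ 0.019 -0.01   1.492] turn/10 [ 0.008  0.004 -0.006] deg -10.5
```

View pics/h1.png

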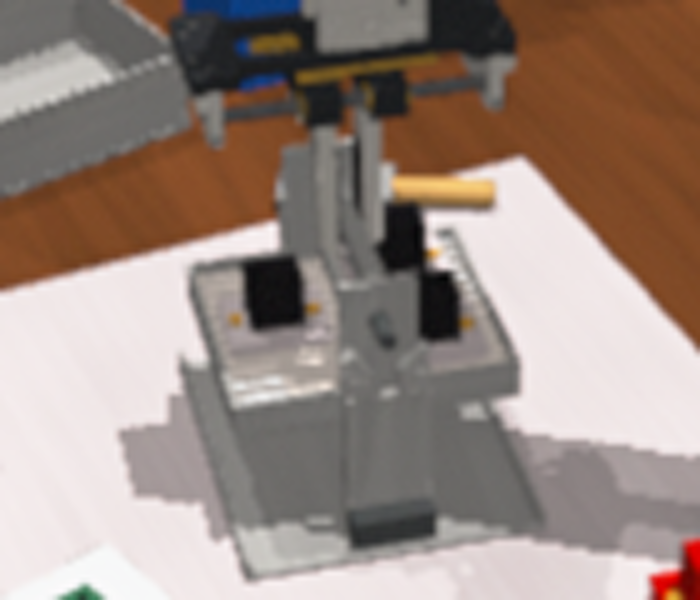

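The near pin at (383,328) sits right above the fork slot at (383,355), and the cradle is level. I lower it gently.

>>> servo_tool:
  commands: ".02 -.01 .2 0 0 0 1;0 0 .3 0 0 0 1;0 0 .3 0 0 0 1;0 0 .2 0 0 0 1;0 0 .1 0 0 0 1;0 0 0 0 0 0 1"

```text
time: 69.03
ee_pos: [0.5488, -0.2866, 0.3167]
ee_rot: [[0.183, 0.983, -0.0], [0.983, -0.183, 0.0], [0.0, -0.0, -1.0]]
contact_force: [0.1, -0.2, -8.8]
opening: 0.0119
grasp_force: 55.0
```

>>> servo_tool:
  commands: "0 0 .1 0 0 0 1;0 0 .1 0 0 0 1;0 0 .05 0 0 0 1;0 0 0 0 0 0 1"

```text
time: 69.53
ee_pos: [0.5487, -0.2866, 0.3105]
ee_rot: [[0.183, 0.983, -0.0], [0.983, -0.183, 0.0], [0.0, -0.0, -1.0]]
contact_force: [0.2, 0.3, -7.9]
opening: 0.0113
grasp_force: 55.0
```

>>> servo_tool:
  commands: "0 0 .05 0 0 0 1;0 0 .04 0 0 0 1;0 0 0 0 0 0 1"

```text
time: 69.9
ee_pos: [0.5487, -0.2866, 0.3083]
ee_rot: [[0.183, 0.983, -0.0], [0.983, -0.183, 0.0], [0.0, -0.0, -1.0]]
contact_force: [0.9, 0.3, -7.4]
opening: 0.0116
grasp_force: 55.0
```

>>> servo_tool:
  commands: "0 0 .02 0 0 0 1;0 0 0 0 0 0 1"

```text
time: 70.15
ee_pos: [0.5488, -0.2866, 0.308]
ee_rot: [[0.183, 0.983, 0.0], [0.983, -0.183, -0.0], [-0.0, 0.0, -1.0]]
contact_force: [-0.2, 0.0, -7.9]
opening: 0.0115
grasp_force: 55.0
```

>>> servo_tool:
  commands: "0 0 .03 0 0 0 1;0 0 0 0 0 0 1"

```text
time: 70.4
ee_pos: [0.5489, -0.2866, 0.3078]
ee_rot: [[0.183, 0.983, 0.0], [0.983, -0.183, -0.0], [-0.0, 0.0, -1.0]]
contact_force: [-1.7, 1.0, -3.0]
opening: 0.0116
grasp_force: 55.0
```

>>> servo_tool:
  commands: "0 0 .02 0 0 0 1;0 0 0 0 0 0 1"

```text
time: 70.65
ee_pos: [0.5489, -0.2867, 0.3077]
ee_rot: [[0.183, 0.983, 0.0], [0.983, -0.183, -0.0], [-0.0, 0.0, -1.0]]
contact_force: [-4.1, 2.5, 3.5]
opening: 0.0117
grasp_force: 55.0
```

Seated on the forks. I open slowly so that it settles without swinging.

>>> servo_tool:
  commands: "0 0 0 0 0 0 .76;0 0 0 0 0 0 .75;0 0 0 0 0 0 .74;0 0 0 0 0 0 .73;0 0 0 0 0 0 .72;0 0 0 0 0 0 .7;0 0 0 0 0 0 .68;0 0 0 0 0 0 .66;0 0 0 0 0 0 .64;0 0 0 0 0 0 .6"
  force: 5

```text
time: 71.9
ee_pos: [0.5488, -0.2866, 0.3067]
ee_rot: [[0.183, 0.983, 0.0], [0.983, -0.183, -0.0], [-0.0, 0.0, -1.0]]
contact_force: [-0.3, -0.0, 0.2]
opening: 0.0186
grasp_force: 0.0
```

>>> servo_tool:
  commands: "0 0 0 0 0 0 .5;0 0 0 0 0 0 .4;0 0 0 0 0 0 .3;0 0 0 0 0 0 .2;0 0 0 0 0 0 .15;0 0 -.2 0 0 0 .15;0 0 -.4 0 0 0 .15;0 0 -.6 0 0 0 .15;0 0 -.8 0 0 0 .15;0 0 -.8 0 0 0 .15"

```text
time: 73.15
ee_pos: [0.5489, -0.2867, 0.3788]
ee_rot: [[0.183, 0.983, 0.001], [0.983, -0.183, -0.001], [-0.001, 0.001, -1.0]]
contact_force: [0.9, -0.6, -0.2]
opening: 0.0397
grasp_force: 0.0
```

>>> servo_tool:
  commands: "0 0 -1 0 0 0 .15;0 0 -1 0 0 0 .15;-.5 0 -.5 0 0 0 .15;-1 0 0 0 0 0 .15;-1 0 0 0 0 0 .15;-1 0 0 0 0 0 .15;-1 0 0 0 0 0 .15;-1 0 0 0 0 0 .15;-1 0 0 0 0 0 .15;-1 0 0 0 0 0 .15"

```text
time: 74.4
ee_pos: [0.5141, -0.4726, 0.4391]
ee_rot: [[0.183, 0.983, 0.0], [0.983, -0.183, -0.0], [-0.0, 0.0, -1.0]]
contact_force: [0.8, 0.1, 0.6]
opening: 0.0403
grasp_force: 0.0
```

>>> servo_tool:
  commands: "0 0 0 0 0 0 .15;0 0 0 0 0 0 .15;0 0 0 0 0 0 .15;0 0 0 0 0 0 .15;0 0 0 0 0 0 .15;0 0 0 0 0 0 .15;0 0 0 0 0 0 .15;0 0 0 0 0 0 .15;0 0 0 0 0 0 .15;0 0 0 0 0 0 .15"

```text
time: 75.65
ee_pos: [0.5144, -0.4709, 0.4391]
ee_rot: [[0.183, 0.983, -0.0], [0.983, -0.183, 0.0], [0.0, -0.0, -1.0]]
contact_force: [0.1, 0.0, 0.3]
opening: 0.04
grasp_force: 0.0
```

Run:
```python
from h import *
fs={c:grab_frame(c) for c in ('scene','top')}; prev=cloud(fs['scene'])
a,b=[cv2.resize(fs[n]['color'][s][:,:,::-1],None,fx=3,fy=3,interpolation=cv2.INTER_CUBIC) for n,s in (('top',np.s_[190:320,360:490]),('scene',np.s_[120:250,230:360]))]
cv2.imwrite('pics/end.png',np.hstack([a,b]))
u=np.array([np.sin(np.radians(10.5)),np.cos(np.radians(10.5))]); w=np.array([u[1],-u[0]])
for n,f in fs.items():
    W=cloud(f); W=W[np.isfinite(W[...,2])]; l=W[:,:2]-[.549,-.287]; A=l@u;B=l@w;z=W[:,2]
    k=(z>.128)&(z<.145)&(abs(A)<.05)&(abs(B)<.02); print(n,'bar z',z[k].mean(),'across',B[k].mean())
    for sgn in (1,-1):
        k=(abs(A)<.06)&(B*sgn>.078)&(B*sgn<.09)&(z>.03)&(z<.09); print('rim',sgn,np.percentile(z[k],90) if k.any() else None)
d=[np.abs(grab_frame('scene')['color'].astype(int)-fs['scene']['color'])[120:250,230:360].mean() for _ in range(3)]; print(d)
```

```text
scene bar z 0.13327335608971744 across 0.0024377262613887725
rim 1 0.07233686454007385
rim -1 None
top bar z 0.1351075525874127 across -0.003670305698816164
rim 1 0.07322612516525817
rim -1 0.06184235847189305
[np.float64(0.46972386587771203), np.float64(0.46875739644970416), np.float64(0.47110453648915185)]
```

View pics/end.png

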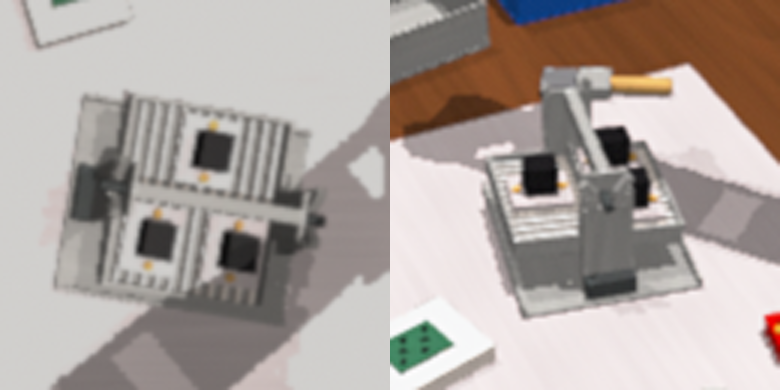

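The cradle hangs by both pins with all three modules in it. It tilts about 0.07 rad (rims 0.073 and 0.062 m) and consecutive frames show no motion. I hand it in.

```bash
python3 -c "
from h import *
print(workorder.job_done())"
```

```text
the job is handed in; nothing more can be done
None
```

I loaded all three heat-sink modules and hung the cradle back on the stand by both pins, tilted about 0.07 rad and at rest, then handed the job in at about 76 s; the hand-in returned no verdict.

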